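# Stamp the cake carton on the sloping display

### The job

Pick up the self-inking stamp and mark the cake carton where it stands on the sloping display: set the stamp flat and square inside the blank ruled panel of the label, press its cap all the way down, firmly against its stop, and hold it there a moment without crushing the carton. Then stand the stamp upright in the empty pocket of the stamp holder. Stamp nothing else, leave the carton in its place and do not disturb the jar, the cup or the tongs.

Things in the scene. Friction and masses are not known exactly. Their poses are not given: they have to be found in the camera images.
- stamp: Self-inking hand stamp, loose, about 0.2 kg, standing upright on the counter at first. Origin at the centre of its underside, z up through its cap. The grey open base frame, 48 (x) by 76 (y) mm and 14 mm high, is what rests on the paper; two thin legs rise from it into the black cap. The mark is the same either way round. Overall 106 mm high.
- cap_top (a point): Centre of the top of the stamp's black cap, 106 mm above the underside when not pressed (a white card lies on it). The cap is a solid block 40 (x) by 72 (y) mm, 66 mm high, with flat sides from 40 to 106 mm above the underside: grip it across its 40 mm width, along x.
- stamp_head (a joint): How far the stamp's cap is pressed into its base frame, m: 0 at rest (up), 0.018 at the stop. Spring: about 6 N to start it moving, 13 N just before the stop; there it is rigid and the force climbs at once. About 20 N holds it firmly home. Come to the stop slowly (5 mm/s is safe; 15 mm/s can jolt the carton with over 45 N).
- carton: Closed white-lidded cardboard cake carton, loose, 0.4 to 0.8 kg, 190 (x, up the slope) by 200 (y, across) by 70 mm high. It lies on the display's 28 degree slope against its front rail. Origin at the centre of its underside, z square to its lid. It is crushed by more than about 45 N.
- panel (a point): Centre of the blank ruled panel of the label on the carton's lid, at lid height, 38 mm from the lid's middle towards the low front edge. Axes as the carton's: z square out of the lid, leaning 28 degrees from vertical towards the display's front; x up the slope. The white panel inside its black rule is 68 (x) by 96 (y) mm.
- stand: Sloping counter display, fixed: slatted wooden deck 300 mm long and 320 mm wide in a dark steel frame, rising away from its front at 28 degrees, with a dark ticket rail along the low front edge that stands 37 mm above the deck. Origin on the counter under the middle; its front faces -x of its own frame; the rear edge is 175 mm high.
- holder: Grey plastic stamp holder, fixed to the counter, 68 (x) by 140 (y) mm, walls 26 mm high and 4 mm thick. The larger pocket towards its +y is empty; the narrow one towards its -y holds spare ink cassettes that stand 31 mm high. Origin on the counter, under its middle.
- pocket (a point): Centre of the floor of the holder's empty pocket, 4 mm above the counter. The pocket is 60 (x) by 88 (y) mm inside and 22 mm deep; axes as the holder's.
- jar: Bystander: closed amber jam jar, 60 mm across, 85 mm high, loose. Origin at the centre of its underside.
- cup: Bystander: white cup, 72 mm across, 85 mm high, loose. Origin at the centre of its underside.
- tongs: Bystander: steel pastry tongs lying on the counter, 230 mm long along x, spread 70 mm wide towards +x, 20 mm high, loose. Origin on the counter, under the middle.
There are look-alikes about, which are no part of the job. Leave any red look-alike of the holder alone.

How it is judged:
By the outcome, as a careful person would: the job done as asked, in the order asked, and still so for the second after the job is handed in, with the robot touching nothing.
It also fails if it takes over 64 s, if anything falls off the work surface, if the arm or the gripper's body presses on something with over 40 N, if the wrist force passes 120 N, or if a joint passes its speed limit or range.

### The arm

A 6-joint arm with a two-finger parallel gripper is mounted at the origin on the work surface. World frame = base frame: x ahead of the robot, y to its left, z up, the work surface at z = 0. Lengths are in m, angles in rad, forces in N, time in s.
With the tool pointing down it reaches from about 0.225 to 0.875 m from the base axis. Payload 3.4 kg.
Tool frame: the origin (TCP) lies midway between the tips of the shut fingers; the grasp point (between the pads) lies 19 mm behind it (pinch_z is the distance from the TCP to the grasp point, in m); z points along the fingers, y is the line along which they close (so a half turn about z gives the same grasp; the last joint's range is limited). The gripper opens to 85 mm and grips with 20 to 120 N. Pads are 22 mm wide; open, the fingers measure 114 mm over their backs; the gripper's body (76 mm by 85 mm) begins 54 mm behind the grasp point. The pads swing forward as they close: fully open they stand 13 mm farther back than shut.
Start: joints at [1.077, 0.276, 1.505, -0, 1.361, -0.121], TCP at [0.209, 0.536, 0.231] pointing down, gripper open.
Joint ranges: [-2.89, 2.89], [-0.75, 2.08], [0.22, 2.7], [-1.18, 4.32], [0.11, 2.71], [-2.7, 2.7]. Speed limits (rad/s): [2.57, 2.57, 3.14, 3.14, 3.14, 3.14].

### API

Orientations are given as a unit quaternion [w, x, y, z].
In Python, from rig import get_state, get_image, sign_off, pinch_z gives the robot as it stands.
- The arm moves only by the tool send_rows, never from a script. Its argument "steps" is one flat list of numbers, 5 for each row, row after row: the gripper's target within -1 to 1 (fully open at 1, half-way at 0, shut at -1), then the shift along the tool's x, y, z in cm, then the turn about the tool's z in degrees. In form: [gripper, x, y, z, roll, gripper, x, y, z, roll, ...]. A call has 1 to 12 rows; each row shifts and turns the commanded pose from where the row before left it, along the tool's axes as they then stand; what a row does not reach is not made up. A row lasts 1/10 s, in which the tool goes at most 50 mm and 8.59 degrees, less where a joint would pass 70% of its speed; a pose out of reach is approached as far as the arm can. A call is refused whole if a number of a shift passes 5 or a number of a turn 8.59, either way. A call with a gripper value outside its range is refused whole. The fingers move at their own pace and stop on an object; "newtons" is the grip in N (left out, the last holds). Time passes only in rows, so rows that do not move let the fingers close. It gives the time, the measured TCP pose, the force, the opening and the grip force at its end, in the units of the state.
- get_state(): the state, without advancing time (a new reading comes with each control period).
- get_image(name): name is "scene" or "top" or "wrist"; returns a dict with "color" (420x560x3 uint8, red, green, blue), "mtx" (3x3 intrinsics, pixels), "k1" (the pictures are not rectified: a ray, as slopes to the right and down, at radius r is drawn at 1 + k1 r^2 times it, then the intrinsics apply), "T" (4x4, takes a point from camera to world coordinates); the wrist camera has in their place "mount" (4x4, takes a point from camera to tool coordinates, whose origin is the TCP and whose axes are the flange's). Camera axes: x right, y down, z forward; pixel columns grow to the right and rows downward; lengths in m; the calibration is good to about 2 mm. A picture is of the moment at which its call begins: read the wrist's pose just before it. There is no depth.
- sign_off(): hands the job in; it is judged then, once.
The state is a dict: "clock": time; "qpos": joint angles; "qd": joint speeds; "effort": joint torques, N m; "position": TCP position; "ee_rot": TCP orientation; "contact_force": force on the tool from outside, world axes, zero at the start; "moment": the same for the moment, N m; "width": finger opening in m; "gripper_force": force on a finger pad.
Only numpy, scipy, OpenCV 4.12 (cv2) and the standard library are available. Lean on these libraries where they do the work, as an engineer would, in place of code of your own. Each camera call takes 0.05 s, during which the arm holds its last target. There are 200 camera calls.

## Working session

There is one attempt and no reset: what is moved stays moved. The work goes in short steps, Python scripts to look and compute and a tool call to move; the robot and the scene stay as the last step left them, time stands still between calls to the robot, and variables do not carry over. Pictures are saved under pics/ and viewed, at most 10 in all, crops included, and the job is handed in when it is done.

Besides the shell and the picture viewer there is one more tool, called after ">>>" by a JSON object that holds its "method" and its "body". send_rows: Moves the arm, as the interface text tells. Its arguments: {"type":"object","properties":{"steps":{"type":"array"},"newtons":{"type":"number"}},"required":["steps"]}

```bash
mkdir -p pics; ls
python3 - <<'E'
from rig import *
import cv2,numpy as np,pickle
print(get_state(),pinch_z)
d={}
for n in("scene","top","wrist"):
    im=get_image(n); d[n]=im; cv2.imwrite(f"pics/{n}0.png",im["color"][:,:,::-1])
    print(n,im["mtx"],im["k1"],im.get("T"),im.get("mount"))
pickle.dump(d,open("d0.pkl","wb"))
E
```

```text
pics
{'clock': 0.0, 'qpos': array([ 1.07700225e+00,  2.76636797e-01,  1.50613433e+00, -2.81098675e-05,
        1.36070593e+00, -1.20990424e-01]), 'qd': array([ 2.77388167e-04, -7.00284701e-06, -1.01200831e-03,  3.68689112e-04,
       -2.69754331e-04, -5.06684617e-04]), 'effort': array([-2.88664320e-03, -4.16776192e+01, -2.45808059e+01, -3.94244071e-04,
        1.12857428e-02, -2.05901536e-06]), 'position': array([0.20918787, 0.53503047, 0.2304154 ]), 'ee_rot': array([-2.71986532e-04,  1.85321283e-01,  9.82677533e-01, -9.02193783e-04]), 'contact_force': array([-0.36271224,  0.59347087,  0.72477554]), 'moment': array([-0.0220752 ,  0.01065241, -0.03616694]), 'gripper_force': 0.0, 'width': 0.08508238018021325} 0.0187
scene [[404.20309576   0.         279.94083316]
 [  0.         404.20309576 213.59489142]
 [  0.           0.           1.        ]] -0.06827229559019014 [[ 0.47767455  0.59370612 -0.64756473  1.29763256]
 [ 0.87851222 -0.31727713  0.35714353 -0.5090921 ]
 [ 0.00658082 -0.7394919  -0.67313329  0.93955927]
 [ 0.          0.          0.          1.        ]] None
top [[458.06065255   0.         272.3296817 ]
 [  0.         458.06065255 209.31555213]
 [  0.           0.           1.        ]] -0.14731607872965113 [[-0.01618205 -0.99626502  0.08481834  0.3841307 ]
 [-0.9998165   0.01699269  0.00884411 -0.09031022]
 [-0.01025237 -0.08465966 -0.99635718  1.56333864]
 [ 0.          0.          0.          1.        ]] None
wrist [[294.58801462   0.         279.47774585]
 [  0.         294.58801462 213.28791052]
 [  0.           0.           1.        ]] -0.04027688273020938 None [[ 7.06809411e-04 -9.55798516e-01 -2.94021592e-01  7.54213576e-02]
 [ 9.99999626e-01  5.28954099e-04  6.84424578e-04  1.08874583e-03]
 [-4.98648070e-04 -2.94021966e-01  9.55798533e-01 -1.42341624e-01]
 [ 0.00000000e+00  0.00000000e+00  0.00000000e+00  1.00000000e+00]]
```

View pics/scene0.png

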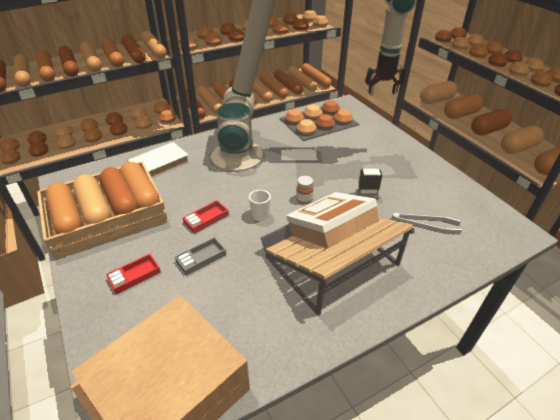

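View pics/top0.png

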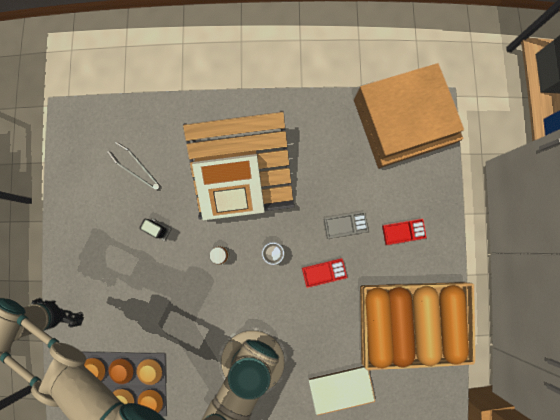

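The scene picture shows the stamp (370,180), carton on the display (330,215), jar (305,188), cup (260,205) and grey holder (200,256). The top picture shows the stamp (153,229), label panel (230,200) and grey holder (346,225) with cassettes towards the right (-y). Next I'll measure these.

```bash
cat > h.py <<'E'
import numpy as np,cv2
from scipy.spatial.transform import Rotation as R
def ray(im,uv,T=None):
    T=im["T"] if T is None else T
    K=im["mtx"];k=im["k1"]
    d=(np.atleast_2d(uv).astype(float)-K[:2,2])/[K[0,0],K[1,1]]
    p=d.copy()
    for _ in range(20): p=d/(1+k*(p**2).sum(1,keepdims=True))
    v=np.c_[p,np.ones(len(p))]@T[:3,:3].T
    return T[:3,3],v/np.linalg.norm(v,axis=1,keepdims=True)
def onz(im,uv,z,T=None):
    o,v=ray(im,uv,T); return o+v*((z-o[2])/v[:,2])[:,None]
def onplane(im,uv,p0,n,T=None):
    o,v=ray(im,uv,T); return o+v*(((p0-o)@n)/(v@n))[:,None]
def tri(o1,v1,o2,v2):
    A=np.zeros((3,3));b=np.zeros(3)
    for o,v in((o1,v1),(o2,v2)):
        P=np.eye(3)-np.outer(v,v);A+=P;b+=P@o
    return np.linalg.solve(A,b)
def wristT(s,im):
    q=s["ee_rot"];T=np.eye(4);T[:3,:3]=R.from_quat([*q[1:],q[0]]).as_matrix();T[:3,3]=s["position"]
    return T@im["mount"]
def proj(im,P,T=None):
    T=im["T"] if T is None else T
    c=(np.atleast_2d(P)-T[:3,3])@T[:3,:3];p=c[:,:2]/c[:,2:]
    p=p*(1+im["k1"]*(p**2).sum(1,keepdims=True))
    return p@im["mtx"][:2,:2].T+im["mtx"][:2,2]
E
python3 - <<'E'
import pickle,cv2,numpy as np
d=pickle.load(open("d0.pkl","rb"))
def cr(n,x,y,w,h,s): return cv2.resize(d[n]["color"][y:y+h,x:x+w,::-1],None,fx=s,fy=s,interpolation=cv2.INTER_CUBIC)
a=cr("top",130,205,50,50,5);b=cr("top",190,150,90,75,5)[:, :450];c=cr("top",310,200,70,50,5)
e=cr("scene",350,160,50,50,5);f=cr("scene",280,185,110,60,5)[:, :550]
out=np.zeros((600,800,3),np.uint8)
out[:250,:250]=a; out[:250,250:600]=c[:250]; 
out[:250,600:800]=e[:,25:225]; out[250:600,:450]=b[:350]; out[250:550,450:800]=f[:, :350]
cv2.imwrite("pics/m1.png",out)
E
```

```text
(no output)
```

View pics/m1.png

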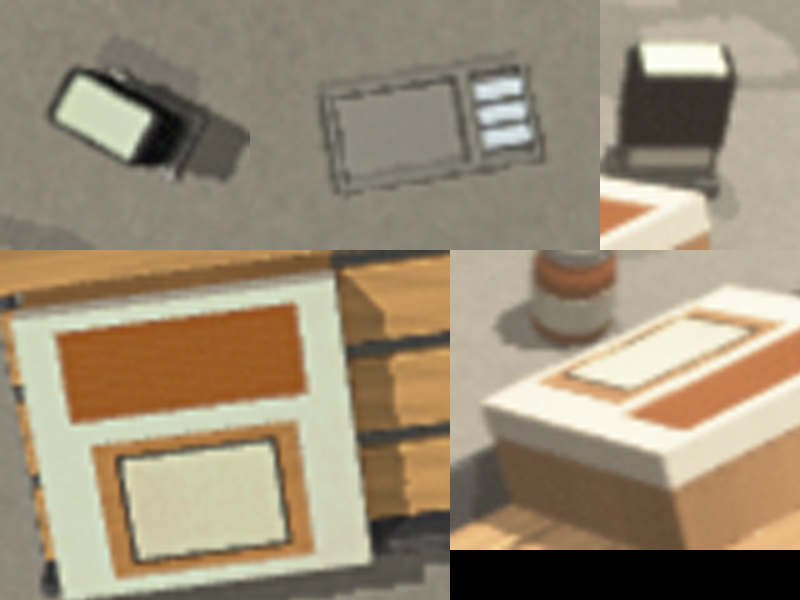

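The crops show the card on the stamp's cap, the panel inside its black rule, and the grey holder's outline. I'll get subpixel values from masks.

```bash
cat > m.py <<'E'
import pickle
from h import *
d=pickle.load(open("d0.pkl","rb"))
def comp(n,seed,tol):
    im=cv2.resize(d[n]["color"],None,fx=4,fy=4,interpolation=cv2.INTER_CUBIC)
    m=np.zeros((im.shape[0]+2,im.shape[1]+2),np.uint8)
    s=tuple(int(4*x+1.5) for x in seed)
    cv2.floodFill(im,m,s,0,(tol,)*3,(tol,)*3,4|cv2.FLOODFILL_MASK_ONLY|cv2.FLOODFILL_FIXED_RANGE|(255<<8))
    c=max(cv2.findContours(m[1:-1,1:-1],cv2.RETR_EXTERNAL,cv2.CHAIN_APPROX_NONE)[0],key=cv2.contourArea)
    q=cv2.approxPolyDP(cv2.convexHull(c),0.06*cv2.arcLength(c,True),True)[:,0]
    M=cv2.moments(c);cen=np.array([M["m10"],M["m01"]])/M["m00"]
    return (cen+.5)/4-.5,(q+.5)/4-.5
ct,qt=comp("top",(151,228),45);cs,qs=comp("scene",(371.5,171.7),45)
print("card px",ct,cs,len(qt),len(qs))
X=tri(*[a if a.ndim==1 and i%2==0 else a[0] for i,a in enumerate([*ray(d["top"],ct),*ray(d["scene"],cs)])])
print("card tri",X,"top@.106",onz(d["top"],ct,.106),"scene@.106",onz(d["scene"],cs,.106))
print("card corners",onz(d["top"],qt,.106))
pt,qt=comp("top",(231,200),40);ps,qs=comp("scene",(324,205),40)
print("panel px",pt,ps,qt.tolist(),qs.tolist())
o1,v1=ray(d["top"],pt);o2,v2=ray(d["scene"],ps);X=tri(o1,v1[0],o2,v2[0]);print("panel tri",X)
for yaw in(0.,):
    pass
C=np.array([onz(d["top"],q,X[2])[0] for q in qt]);print("corners(flat)",C)
def cr(pts,x0,y0): return (np.array(pts)+.5)/5-.5+[x0,y0]
H=onz(d["top"],cr([(70,85),(273,52),(295,160),(90,193)],310,200),.026)
print("holder",H,H.mean(0),[np.linalg.norm(H[i]-H[i-1]) for i in range(4)])
e=(H[0]-H[1]+H[3]-H[2])[:2];print("holder y-axis deg",np.degrees(np.arctan2(e[1],e[0])))
for n,uv in(("jar",(218,256)),("cup",(273,254))): print(n,onz(d["top"],uv,.085))
E
python3 m.py
```

```text
card px [150.21686616 227.86531047] [371.10044347 171.05275351] 4 4
card tri [0.45464154 0.31665182 0.10863434] top@.106 [[0.4548568 0.3175275 0.106    ]] scene@.106 [[0.45192368 0.31910236 0.106     ]]
card corners [[0.48011785 0.3336818  0.106     ]
 [0.45522414 0.2873291  0.106     ]
 [0.42883155 0.30127511 0.106     ]
 [0.45359578 0.34683461 0.106     ]]
panel px [230.37333482 199.59178016] [321.29188482 205.11499236] [[243.375, 188.875], [246.125, 207.125], [217.625, 210.875], [214.625, 191.875]] [[338.125, 200.875], [315.625, 211.875], [304.625, 209.125], [325.375, 198.625]]
panel tri [0.53953616 0.05435277 0.12445625]
corners(flat) [[0.57319933 0.01317637 0.12445625]
 [0.5149721  0.00508087 0.12445625]
 [0.50462226 0.0955232  0.12445625]
 [0.56531609 0.10477326 0.12445625]]
holder [[ 0.48745087 -0.24884613  0.026     ]
 [ 0.50738159 -0.38724205  0.026     ]
 [ 0.4340934  -0.39990976  0.026     ]
 [ 0.41457984 -0.26053396  0.026     ]] [ 0.46087642 -0.32413297  0.026     ] [np.float64(0.07380238754059137), np.float64(0.13982369069932934), np.float64(0.07437492464616663), np.float64(0.14073518325179263)]
holder y-axis deg 98.08210927638216
jar [[0.36180074 0.10055854 0.085     ]]
cup [[ 0.36569381 -0.07700936  0.085     ]]
```

>>> {"method": "send_rows", "body": {"steps": [1,-4.5,0.4,-1.2,0,1,-4.5,0.4,-1.2,0,1,-4.5,0.4,-1.2,0,1,-4.5,0.4,-1.2,0,1,-4.5,0.4,-1.2,0,1,-4.5,0.4,-1.2,0,1,-4.5,0.4,-1.2,0,1,-4.5,0.4,-1.2,0,1,-4.5,0.4,-1.2,0,1,0,0,0,0]}}

```text
clock: 1.15
position: [0.6061, 0.4187, 0.3383]
ee_rot: [0.002, 0.188, 0.982, -0.0]
contact_force: [-0.2, 1.0, 0.3]
width: 0.0857
gripper_force: 0.0
```

```bash
cat > st.py <<'E'
from rig import *
from h import *
s=get_state();q=s["ee_rot"];M=R.from_quat([*q[1:],q[0]]).as_matrix()
np.set_printoptions(precision=4,suppress=True)
print("t",s["clock"],"p",s["position"],"q",s["qpos"],"r",np.hypot(*s["position"][:2]),"w",s["width"],"F",s["contact_force"],"G",s["gripper_force"])
print("tilt",np.degrees(np.arccos(-M[2,2])),"az of toolz",np.degrees(np.arctan2(M[1,2],M[0,2])),"tooly az",np.degrees(np.arctan2(M[1,1],M[0,1])),"\n",M)
E
python3 st.py
python3 - <<'E'
import pickle
from h import *
d=pickle.load(open("d0.pkl","rb"));np.set_printoptions(precision=4,suppress=True)
X=np.array([.5395,.0544,.1245])
qt=[[243.375,188.875],[246.125,207.125],[217.625,210.875],[214.625,191.875]];qs=[[325.375,198.625],[304.625,209.125],[315.625,211.875],[338.125,200.875]]
P=[]
for a,b in zip(qt,qs):
    o1,v1=ray(d["top"],a);o2,v2=ray(d["scene"],b);P.append(tri(o1,v1[0],o2,v2[0]))
P=np.array(P);print("tri corners",P)
psi=np.radians(6)
for _ in range(6):
    n=np.array([-np.sin(.4887)*np.cos(psi),-np.sin(.4887)*np.sin(psi),np.cos(.4887)])
    C=onplane(d["top"],qt,X,n); ey=(C[3]-C[0]+C[2]-C[1]); psi=np.arctan2(ey[1],ey[0])-np.pi/2
ex=C[0]-C[1]+C[3]-C[2]
print("psi",np.degrees(psi),C,"sizes",np.linalg.norm(ex)/2,np.linalg.norm(ey)/2,"ex az",np.degrees(np.arctan2(ex[1],ex[0])))
E
```

```text
t 1.15 p [0.6061 0.4187 0.3383] q [ 0.5116  0.51    0.8795 -0.0029  1.7493 -0.6807] r 0.7367052775733479 w 0.08572820417360955 F [-0.2296  1.0423  0.2708] G 0.0
tilt 0.2288145753340387 az of toolz -16.979088170381775 tooly az 68.28503031075877 
 [[-0.929   0.37    0.0038]
 [ 0.37    0.929  -0.0012]
 [-0.004   0.0003 -1.    ]]
tri corners [[0.5732 0.022  0.1871]
 [0.5169 0.0071 0.1098]
 [0.5009 0.0866 0.0551]
 [0.5623 0.101  0.1402]]
psi 5.736479858372966 [[0.5713 0.0121 0.1391]
 [0.5163 0.0061 0.1097]
 [0.5059 0.0975 0.109 ]
 [0.5634 0.1027 0.1397]] sizes 0.06399328781672348 0.09147544157570814 ex az 5.714970153987049
```

>>> {"method": "send_rows", "body": {"steps": [1,-2.77,4.15,0,0,1,-2.77,4.15,0,0,1,-2.77,4.15,0,0,1,-2.77,4.15,0,0,1,-2.77,4.15,0,0]}}

```text
clock: 1.65
position: [0.7496, 0.5267, 0.2979]
ee_rot: [0.017, 0.185, 0.982, 0.018]
contact_force: [1.0, -0.7, 0.0]
width: 0.0855
gripper_force: 0.0
```

```bash
python3 st.py
```

```text
t 1.65 p [0.7496 0.5267 0.2979] q [ 0.5346  0.8926  0.2251  0.0054  1.9745 -0.6615] r 0.9161580453694512 w 0.08553433497588997 F [ 0.9551 -0.6658  0.0248] G 0.0
tilt 2.8442688235407214 az of toolz 36.369723932433004 tooly az 68.69585521061624 
 [[-0.9309  0.363   0.04  ]
 [ 0.3642  0.9308  0.0294]
 [-0.0265  0.0419 -0.9988]]
```

>>> {"method": "send_rows", "body": {"steps": [1,-2,3,-3,0,1,-2,3,-3,0,1,-2,3,-3,0,1,-2,3,-3,0]}}

```text
clock: 2.05
position: [0.7588, 0.5323, 0.3684]
ee_rot: [0.067, 0.184, 0.978, 0.068]
contact_force: [0.2, -0.2, -0.1]
width: 0.0855
gripper_force: 0.0
```

```bash
python3 st.py
```

```text
t 2.05 p [0.7588 0.5323 0.3684] q [ 0.5309  0.8212  0.2204  0.0159  1.9097 -0.6606] r 0.9268758601235035 w 0.08552894409382303 F [ 0.1701 -0.1866 -0.0687] G 0.0
tilt 10.934538918649453 az of toolz 34.95643064411448 tooly az 69.13791643691803 
 [[-0.9231  0.3517  0.1555]
 [ 0.3698  0.9227  0.1087]
 [-0.1052  0.1578 -0.9818]]
```

>>> {"method": "send_rows", "body": {"steps": [1,-2,3,3,0,1,-2,3,3,0,1,-2,3,3,0,1,-2,3,3,0]}}

```text
clock: 2.45
position: [0.8424, 0.5904, 0.2426]
ee_rot: [0.091, 0.184, 0.974, 0.093]
contact_force: [0.1, -0.7, 0.9]
width: 0.0854
gripper_force: 0.0
```

```bash
python3 st.py
```

```text
t 2.45 p [0.8424 0.5904 0.2426] q [ 0.5371  0.9682  0.2204  0.019   1.6926 -0.6561] r 1.0286745947616607 w 0.08538581321198312 F [ 0.1373 -0.6994  0.8684] G 0.0
tilt 14.955270125335817 az of toolz 34.96897170642318 tooly az 69.55481873092651 
 [[-0.9159  0.3412  0.2115]
 [ 0.375   0.9151  0.1479]
 [-0.1431  0.2148 -0.9661]]
```

>>> {"method": "send_rows", "body": {"steps": [1,2.5,-3.8,-1.9,0,1,2.5,-3.8,-1.9,0,1,2.5,-3.8,-1.9,0,1,2.5,-3.8,-1.9,0,1,2.5,-3.8,-1.9,0,1,2.5,-3.8,-1.9,0,1,2.5,-3.8,-1.9,0,1,2.5,-3.8,-1.9,0,1,2.5,-3.8,-1.9,0,1,2.5,-3.8,-1.9,0,1,2.5,-3.8,-1.9,0,1,2.5,-3.8,-1.9,0]}}

```text
clock: 3.65
position: [0.3777, 0.2615, 0.3243]
ee_rot: [0.092, 0.184, 0.974, 0.093]
contact_force: [-0.0, 0.3, 0.5]
width: 0.0854
gripper_force: 0.0
```

```bash
python3 st.py
```

```text
t 3.65 p [0.3777 0.2615 0.3243] q [ 0.414  -0.0921  1.7274  0.0521  1.2495 -0.7944] r 0.45940840704261304 w 0.08536145442784178 F [-0.0153  0.3405  0.5064] G 0.0
tilt 14.995868164318717 az of toolz 34.727566871154536 tooly az 69.58906129575209 
 [[-0.9158  0.3406  0.2127]
 [ 0.3747  0.9154  0.1474]
 [-0.1445  0.2147 -0.9659]]
```

>>> {"method": "send_rows", "body": {"steps": [1,2.7,-4,-1.3,0,1,2.7,-4,-1.3,0,1,2.7,-4,-1.3,0,1,2.7,-4,-1.3,0,1,2.7,-4,-1.3,0]}}

```text
clock: 4.15
position: [0.1747, 0.1219, 0.3249]
ee_rot: [0.092, 0.181, 0.975, 0.091]
contact_force: [-0.1, -3.3, 0.8]
width: 0.0852
gripper_force: 0.0
```

```bash
python3 st.py
```

```text
t 4.15 p [0.1747 0.1219 0.3249] q [ 0.0012 -0.5484  1.9698  0.1444  1.5037 -1.1969] r 0.21305885235173114 w 0.08519960859446549 F [-0.0691 -3.285   0.824 ] G 0.0
tilt 14.898406734467189 az of toolz 34.01073669637545 tooly az 69.9125165935433 
 [[-0.9175  0.3357  0.2131]
 [ 0.3694  0.9181  0.1438]
 [-0.1474  0.2107 -0.9664]]
```

```bash
cat > kin.py <<'E'
import numpy as np
from scipy.optimize import least_squares
D=np.array([[.276637,1.506134,1.360706,1.077,.20919,.53503,.23042],[.51,.8795,1.7493,.5116,.6061,.4187,.3383],[.8926,.2251,1.9745,.5346,.7496,.5267,.2979],[.8212,.2204,1.9097,.5309,.7588,.5323,.3684],[.9682,.2204,1.6926,.5371,.8424,.5904,.2426],[-.0921,1.7274,1.2495,.414,.3777,.2615,.3243]])
def fk(p,j2,j3,j5):
    a1,a2,a3,d1,d,e=p
    th=j2+j3+j5
    return (a1+a2*np.sin(j2)+a3*np.sin(j2+j3)+e*np.cos(j2+j3)+d*np.sin(th),d1+a2*np.cos(j2)+a3*np.cos(j2+j3)-e*np.sin(j2+j3)+d*np.cos(th))
def res(x):
    rho,z=fk(x[:6],*D[:,:3].T)
    off=x[6];return np.r_[rho*np.cos(D[:,3])-off*np.sin(D[:,3])-D[:,4],rho*np.sin(D[:,3])+off*np.cos(D[:,3])-D[:,5],z-D[:,6]]
if __name__=="__main__":
    r=least_squares(res,[0,.4,.4,.3,.2,0,.07]);print(r.x.round(4),np.abs(r.fun).max());np.save("kin.npy",r.x)
    p=r.x[:6]
    # tool-down poses in range: find inner limit per z
    for z in np.arange(.05,.75,.05):
        J=[]
        for rho in np.arange(0.0,.9,.01):
            best=None
            for g in ([0,1.7],[.3,1.],[-.5,2],[.8,1.9]):
                s=least_squares(lambda q:np.r_[fk(p,q[0],q[1],np.pi-q[0]-q[1])-np.array([rho,z])],g,bounds=([-.75,.22],[2.08,2.7]))
                j5=np.pi-sum(s.x)
                if s.cost<1e-8 and .11<=j5<=2.71: best=(round(rho,2),*s.x.round(2),round(j5,2))
            if best:J.append(best)
        print(round(z,2),J[0] if J else None,J[-1] if J else None)
E
python3 kin.py
```

```text
[0.     0.6298 0.421  0.1369 0.3648 0.0602 0.0746] 0.011776164047691773
0.05 (np.float64(0.0), np.float64(-0.58), np.float64(2.63), np.float64(1.09)) (np.float64(0.89), np.float64(0.88), np.float64(0.85), np.float64(1.41))
0.1 (np.float64(0.0), np.float64(-0.67), np.float64(2.5), np.float64(1.31)) (np.float64(0.89), np.float64(0.85), np.float64(0.78), np.float64(1.51))
0.15 (np.float64(0.0), np.float64(-0.72), np.float64(2.38), np.float64(1.48)) (np.float64(0.89), np.float64(0.84), np.float64(0.7), np.float64(1.61))
0.2 (np.float64(0.0), np.float64(-0.74), np.float64(2.26), np.float64(1.62)) (np.float64(0.89), np.float64(0.83), np.float64(0.59), np.float64(1.72))
0.25 (np.float64(0.0), np.float64(-0.74), np.float64(2.14), np.float64(1.74)) (np.float64(0.89), np.float64(0.84), np.float64(0.46), np.float64(1.85))
0.3 (np.float64(0.0), np.float64(-0.73), np.float64(2.02), np.float64(1.85)) (np.float64(0.89), np.float64(0.87), np.float64(0.26), np.float64(2.01))
0.35 (np.float64(0.0), np.float64(-0.71), np.float64(1.9), np.float64(1.96)) (np.float64(0.86), np.float64(0.82), np.float64(0.
[... 371 characters left out ...]
at64(1.52), np.float64(2.24)) (np.float64(0.74), np.float64(0.65), np.float64(0.23), np.float64(2.27))
0.55 (np.float64(0.0), np.float64(-0.58), np.float64(1.38), np.float64(2.34)) (np.float64(0.68), np.float64(0.55), np.float64(0.27), np.float64(2.32))
0.6 (np.float64(0.0), np.float64(-0.53), np.float64(1.23), np.float64(2.44)) (np.float64(0.62), np.float64(0.48), np.float64(0.26), np.float64(2.4))
0.65 (np.float64(0.0), np.float64(-0.47), np.float64(1.06), np.float64(2.55)) (np.float64(0.55), np.float64(0.4), np.float64(0.25), np.float64(2.49))
0.7 (np.float64(0.0), np.float64(-0.4), np.float64(0.87), np.float64(2.67)) (np.float64(0.46), np.float64(0.3), np.float64(0.25), np.float64(2.59))
```

```bash
cat > to.py <<'E'
# usage: to.py x y z  [x y z ...] : world waypoints -> total shift in tool axes, cm
import sys
from rig import *
from h import *
np.set_printoptions(precision=2,suppress=True)
s=get_state();q=s["ee_rot"];M=R.from_quat([*q[1:],q[0]]).as_matrix();p=s["position"]
for t in np.array(sys.argv[1:],float).reshape(-1,3):
    d=(t-p)@M*100;n=np.ceil(np.linalg.norm(d)/4.8);print("to",t,"cm",d,"rows",n,"each",d/n);p=t
E
python3 to.py .3 -.3 .6 0 -.5 .62 0 -.6 .62
```

```text
to [ 0.3 -0.3  0.6] cm [-31.13 -28.73 -29.99] rows 11.0 each [-2.83 -2.61 -2.73]
to [ 0.   -0.5   0.62] cm [ 19.84 -28.01 -11.2 ] rows 8.0 each [ 2.48 -3.5  -1.4 ]
to [ 0.   -0.6   0.62] cm [-3.69 -9.18 -1.44] rows 3.0 each [-1.23 -3.06 -0.48]
```

>>> {"method": "send_rows", "body": {"steps": [1,-2.8,-2.6,-2.7,0,1,-2.8,-2.6,-2.7,0,1,-2.8,-2.6,-2.7,0,1,-2.8,-2.6,-2.7,0,1,-2.8,-2.6,-2.7,0,1,-2.8,-2.6,-2.7,0,1,-2.8,-2.6,-2.7,0,1,-2.8,-2.6,-2.7,0,1,-2.8,-2.6,-2.7,0,1,-2.8,-2.6,-2.7,0,1,-2.8,-2.6,-2.7,0]}}

```text
clock: 5.25
position: [0.2881, -0.2438, 0.5624]
ee_rot: [0.088, 0.186, 0.975, 0.085]
contact_force: [1.0, 0.4, -0.0]
width: 0.0856
gripper_force: 0.0
```

>>> {"method": "send_rows", "body": {"steps": [1,2.5,-3.5,-1.4,0,1,2.5,-3.5,-1.4,0,1,2.5,-3.5,-1.4,0,1,2.5,-3.5,-1.4,0,1,2.5,-3.5,-1.4,0,1,2.5,-3.5,-1.4,0,1,2.5,-3.5,-1.4,0,1,2.5,-3.5,-1.4,0]}}

```text
clock: 6.05
position: [0.0477, -0.4487, 0.6137]
ee_rot: [0.084, 0.222, 0.967, 0.093]
contact_force: [0.1, -0.1, -0.0]
width: 0.0856
gripper_force: 0.0
```

```bash
python3 st.py; python3 to.py 0 -.6 .62
```

```text
t 6.05 p [ 0.0477 -0.4487  0.6137] q [-1.7631  0.2053  0.6975  0.2606  2.404  -2.7037] r 0.45120697423971307 w 0.08561177068281495 F [ 0.0962 -0.1258 -0.0081] G 0.0
tilt 14.403877648496605 az of toolz 34.829327012847635 tooly az 64.9302772160201 
 [[-0.8873  0.4136  0.2042]
 [ 0.4449  0.8842  0.1421]
 [-0.1218  0.2169 -0.9686]]
to [ 0.   -0.6   0.62] cm [ -2.58 -15.22  -3.74] rows 4.0 each [-0.64 -3.8  -0.93]
```

>>> {"method": "send_rows", "body": {"steps": [1,0,0,0,8.5,1,0,0,0,8.5,1,0,0,0,8.5,1,0,0,0,8.5,1,0,0,0,8.5,1,0,0,0,8.5,1,0,0,0,8.5,1,0,0,0,6]}}

```text
clock: 6.85
position: [0.0485, -0.4481, 0.6131]
ee_rot: [0.02, 0.711, 0.692, 0.124]
contact_force: [-0.5, -0.7, -0.5]
width: 0.0853
gripper_force: 0.0
```

```bash
python3 st.py; python3 to.py 0 -.6 .62  0 -.7 .62
```

```text
t 6.85 p [ 0.0485 -0.4481  0.6131] q [-1.7614  0.2037  0.7012  0.2599  2.402  -1.5554] r 0.4506850634513333 w 0.0853278246091836 F [-0.5437 -0.726  -0.473 ] G 0.0
tilt 14.400379764210488 az of toolz 34.938451482651956 tooly az -2.4784504974884785 
 [[ 0.0126  0.9789  0.2039]
 [ 0.9889 -0.0424  0.1424]
 [ 0.1481  0.1998 -0.9686]]
to [ 0.   -0.6   0.62] cm [-14.98  -3.97  -3.82] rows 4.0 each [-3.75 -0.99 -0.96]
to [ 0.   -0.7   0.62] cm [-9.89  0.42 -1.42] rows 3.0 each [-3.3   0.14 -0.47]
```

>>> {"method": "send_rows", "body": {"steps": [1,-3.7,-1,-1,0,1,-3.7,-1,-1,0,1,-3.7,-1,-1,0,1,-3.7,-1,-1,0,1,-4.8,0.2,-0.7,0,1,-4.8,0.2,-0.7,0,1,-4.8,0.2,-0.7,0,1,-4.8,0.2,-0.7,0]}}

```text
clock: 7.65
position: [0.0091, -0.7039, 0.5221]
ee_rot: [0.052, 0.714, 0.691, 0.102]
contact_force: [-0.0, -0.1, 0.3]
width: 0.0854
gripper_force: 0.0
```

```bash
cat >> st.py <<'E'
t=np.degrees(np.arccos(-M[2,2]));a=np.degrees(np.arctan2(M[1,2],M[0,2]))
for b in(-28.2,61.8,5.74,95.74):print("comp@",b,round(t*np.cos(np.radians(a-b)),2),end="; ")
E
python3 st.py; python3 to.py 0 -.7 .62
```

```text
t 7.65 p [ 0.0091 -0.7039  0.5221] q [-1.7622  0.6315  0.2204  0.2955  2.3773 -1.5248] r 0.7039569815248331 w 0.08537362236089567 F [-0.0322 -0.0867  0.2899] G 0.0
tilt 13.194704674048413 az of toolz 17.04647513207465 tooly az -2.3245975502744067 
 [[ 0.0241  0.9756  0.2182]
 [ 0.997  -0.0396  0.0669]
 [ 0.0739  0.216  -0.9736]]
comp@ -28.2 9.29; comp@ 61.8 9.37; comp@ 5.74 12.94; comp@ 95.74 2.59; to [ 0.   -0.7   0.62] cm [ 1.09  1.21 -9.71] rows 3.0 each [ 0.36  0.4  -3.24]
```

>>> {"method": "send_rows", "body": {"steps": [1,-2.7,0.9,-3.9,0,1,-2.7,0.9,-3.9,0,1,-2.7,0.9,-3.9,0,1,-2.7,0.9,-3.9,0]}}

```text
clock: 8.05
position: [0.017, -0.7055, 0.5584]
ee_rot: [0.097, 0.717, 0.686, 0.071]
contact_force: [0.5, 0.4, 1.6]
width: 0.0854
gripper_force: 0.0
```

```bash
python3 st.py
```

```text
t 8.05 p [ 0.017  -0.7055  0.5584] q [-1.7699  0.5815  0.2204  0.3308  2.3183 -1.4967] r 0.7057384816649406 w 0.08539385588716049 F [0.4941 0.4485 1.5719] G 0.0
tilt 13.787114140479312 az of toolz -9.896071708732206 tooly az -2.3410049176701384 
 [[ 0.0482  0.9709  0.2348]
 [ 0.9984 -0.0397 -0.041 ]
 [-0.0304  0.2364 -0.9712]]
comp@ -28.2 13.09; comp@ 61.8 4.33; comp@ 5.74 13.28; comp@ 95.74 -3.72;
```

>>> {"method": "send_rows", "body": {"steps": [1,-3.1,0.9,-3.8,0,1,-3.1,0.9,-3.8,0,1,-3.1,0.9,-3.8,0]}}

```text
clock: 8.35
position: [0.0192, -0.7131, 0.5822]
ee_rot: [0.132, 0.719, 0.68, 0.047]
contact_force: [-0.4, -0.8, 0.6]
width: 0.0853
gripper_force: 0.0
```

```bash
python3 st.py;python3 to.py .2 -.3 .45 .454 .1 .4 .42 .25 .4
```

```text
t 8.35 p [ 0.0192 -0.7131  0.5822] q [-1.7806  0.5522  0.2204  0.3562  2.2629 -1.4819] r 0.7133617473241819 w 0.08527368749476345 F [-0.4488 -0.785   0.597 ] G 0.0
tilt 16.12921036918373 az of toolz -26.896196965719298 tooly az -2.318820178130001 
 [[ 0.0696  0.9663  0.2478]
 [ 0.9913 -0.0391 -0.1257]
 [-0.1117  0.2543 -0.9606]]
comp@ -28.2 16.13; comp@ 61.8 0.37; comp@ 5.74 13.58; comp@ 95.74 -8.7; to [ 0.2  -0.3   0.45] cm [43.69 12.5  11.98] rows 10.0 each [4.37 1.25 1.2 ]
to [0.45 0.1  0.4 ] cm [41.98 21.71  6.07] rows 10.0 each [4.2  2.17 0.61]
to [0.42 0.25 0.4 ] cm [14.63 -3.87 -2.73] rows 4.0 each [ 3.66 -0.97 -0.68]
```

>>> {"method": "send_rows", "body": {"steps": [1,4.3,1.2,1.2,0,1,4.3,1.2,1.2,0,1,4.3,1.2,1.2,0,1,4.3,1.2,1.2,0,1,4.3,1.2,1.2,0,1,4.3,1.2,1.2,0,1,4.3,1.2,1.2,0,1,4.3,1.2,1.2,0,1,4.3,1.2,1.2,0,1,4.3,1.2,1.2,0]}}

```text
clock: 9.35
position: [0.1912, -0.3161, 0.4549]
ee_rot: [0.133, 0.72, 0.68, 0.048]
contact_force: [0.5, 1.1, 0.4]
width: 0.0853
gripper_force: 0.0
```

>>> {"method": "send_rows", "body": {"steps": [1,4.2,2.1,0.6,0,1,4.2,2.1,0.6,0,1,4.2,2.1,0.6,0,1,4.2,2.1,0.6,0,1,4.2,2.1,0.6,0,1,4.2,2.1,0.6,0,1,4.2,2.1,0.6,0,1,4.2,2.1,0.6,0,1,4.2,2.1,0.6,0,1,4.2,2.1,0.6,0]}}

```text
clock: 10.35
position: [0.4291, 0.0683, 0.4082]
ee_rot: [0.131, 0.719, 0.681, 0.05]
contact_force: [1.1, -1.3, 0.4]
width: 0.0855
gripper_force: 0.0
```

>>> {"method": "send_rows", "body": {"steps": [1,0,0,0,-8,1,0,0,0,-8,1,0,0,0,-8,1,0,0,0,-8,1,0,0,0,-8,1,0,0,0,-8,1,0,0,0,-8,1,0,0,0,-8,1,0,0,0,0]}}

```text
clock: 11.25
position: [0.4286, 0.0659, 0.4079]
ee_rot: [0.137, 0.25, 0.958, -0.027]
contact_force: [0.2, 0.6, -0.3]
width: 0.0857
gripper_force: 0.0
```

```bash
python3 st.py
```

```text
t 11.25 p [0.4286 0.0659 0.4079] q [ 0.1177 -0.1229  1.5598 -0.1502  1.4674 -0.9446] r 0.433592495564781 w 0.08573424452390895 F [ 0.1959  0.6387 -0.3067] G 0.0
tilt 16.078758888720074 az of toolz -25.76292120334435 tooly az 60.869003858320944 
 [[-0.8372  0.4867  0.2494]
 [ 0.4719  0.8734 -0.1204]
 [-0.2764  0.0169 -0.9609]]
comp@ -28.2 16.06; comp@ 61.8 0.68; comp@ 5.74 13.71; comp@ 95.74 -8.4;
```

```bash
python3 to.py .4358 .3265 .16
```

```text
to [0.44 0.33 0.16] cm [18.54 22.69 20.86] rows 8.0 each [2.32 2.84 2.61]
```

>>> {"method": "send_rows", "body": {"steps": [1,2.3,2.8,2.6,0,1,2.3,2.8,2.6,0,1,2.3,2.8,2.6,0,1,2.3,2.8,2.6,0,1,2.3,2.8,2.6,0,1,2.3,2.8,2.6,0,1,2.3,2.8,2.6,0,1,2.4,3,2.6,-0.9,1,0,0,0,0,1,0,0,0,0]}}

```text
clock: 12.25
position: [0.4343, 0.3257, 0.1588]
ee_rot: [0.136, 0.243, 0.96, -0.029]
contact_force: [0.0, -1.2, 0.4]
width: 0.0852
gripper_force: 0.0
```

```bash
python3 st.py
python3 - <<'E'
from rig import *
import pickle
from h import *
s=get_state();im=get_image("wrist");im["T"]=wristT(s,im);pickle.dump((s,im),open("w1.pkl","wb"))
o=im["color"][:,:,::-1].copy()
P=np.array([[.4535,.318,.106]]);print(proj(im,P))
cv2.imwrite("pics/w1.png",o)
E
```

```text
t 12.25 p [0.4343 0.3257 0.1588] q [ 0.6835  0.2392  1.7865 -0.2981  1.0182 -0.2474] r 0.5429117244061298 w 0.08522558624584746 F [ 0.0159 -1.2239  0.352 ] G 0.0
tilt 15.948803672409191 az of toolz -26.31804592665231 tooly az 61.71685034929558 
 [[-0.8455  0.4738  0.2463]
 [ 0.458   0.8806 -0.1218]
 [-0.2746  0.0098 -0.9615]]
comp@ -28.2 15.94; comp@ 61.8 0.52; comp@ 5.74 13.52; comp@ 95.74 -8.47; [[280.2238763  239.14698885]]
```

View pics/w1.png

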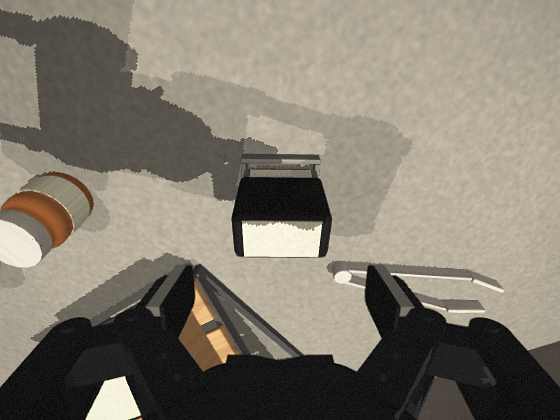

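The cap's card is centred at about (282,239), against a prediction of (280,239), and square between the fingers (190 to 370). Descending to grip it across the 72 mm width.

>>> {"method": "send_rows", "body": {"steps": [1,0,0.05,2.5,0,1,0,0.05,2.5,0,1,0.05,0.05,2,0,1,0.05,0.05,2,0,1,0.05,0,1.8,0,1,0,0,0,0,1,0,0,0,0]}}

```text
clock: 13.0
position: [0.4617, 0.3142, 0.0568]
ee_rot: [0.137, 0.243, 0.96, -0.028]
contact_force: [-0.2, -0.5, 0.7]
width: 0.0855
gripper_force: 0.0
```

```bash
python3 st.py
python3 - <<'E'
from rig import *
from h import *
im=get_image("wrist");cv2.imwrite("pics/w2.png",im["color"][:,:,::-1])
E
```

```text
t 13.0 p [0.4617 0.3142 0.0568] q [ 0.6327  0.3692  1.9    -0.3579  0.7712 -0.1962] r 0.5584386584856997 w 0.08548777386098463 F [-0.1906 -0.4682  0.747 ] G 0.0
tilt 16.041518505140512 az of toolz -25.81775459883575 tooly az 61.651849293860074 
 [[-0.8442  0.4748  0.2488]
 [ 0.4595  0.88   -0.1203]
 [-0.276   0.0127 -0.9611]]
comp@ -28.2 16.03; comp@ 61.8 0.67; comp@ 5.74 13.67; comp@ 95.74 -8.4;
```

View pics/w2.png

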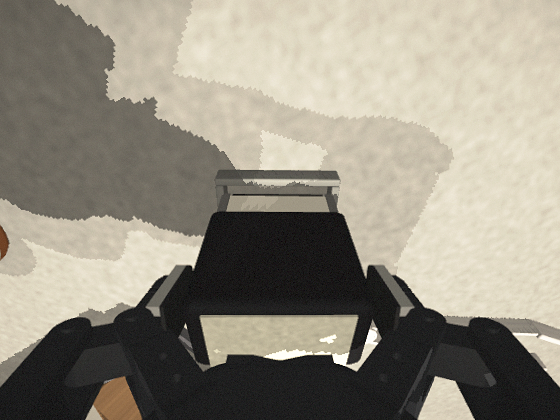

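The cap sits centred between the pads. Closing.

>>> {"method": "send_rows", "body": {"steps": [-1,0,0,0,0,-1,0,0,0,0,-1,0,0,0,0,-1,0,0,0,0,-1,0,0,0,0], "newtons": 70}}

```text
clock: 13.55
position: [0.4614, 0.315, 0.0568]
ee_rot: [0.137, 0.242, 0.96, -0.028]
contact_force: [-0.5, -0.8, 4.7]
width: 0.0715
gripper_force: 79.7
```

```bash
python3 st.py; python3 to.py .437 .326 .16
```

```text
t 13.55 p [0.4614 0.315  0.0568] q [ 0.6345  0.3694  1.8996 -0.3587  0.7715 -0.1964] r 0.5586300512379475 w 0.0714968803965361 F [-0.492  -0.8152  4.6673] G 79.71540212631226
tilt 16.073942534165944 az of toolz -25.769234803887052 tooly az 61.79474227067131 
 [[-0.8453  0.4726  0.2493]
 [ 0.4572  0.8812 -0.1204]
 [-0.2766  0.0122 -0.9609]]
comp@ -28.2 16.06; comp@ 61.8 0.68; comp@ 5.74 13.7; comp@ 95.74 -8.4; to [0.44 0.33 0.16] cm [ -0.29  -0.05 -10.66] rows 3.0 each [-0.1  -0.02 -3.55]
```

>>> {"method": "send_rows", "body": {"steps": [-1,-0.25,0,-0.95,0,-1,-0.5,0,-1.9,0,-1,-0.8,0,-2.8,0,-1,-0.8,0,-2.8,0,-1,-0.8,0,-2.8,0]}}

```text
clock: 14.05
position: [0.4588, 0.3138, 0.1734]
ee_rot: [0.135, 0.242, 0.96, -0.029]
contact_force: [0.5, -0.4, -2.1]
width: 0.0719
gripper_force: 81.6
```

```bash
python3 st.py; python3 to.py .15 .36 .5 -.14 .47 .63 -.17 .56 .65
python3 - <<'E'
from h import *
M=np.array([[-0.8453,0.4726,0.2493],[0.4572,0.8812,-0.1204],[-0.2766,0.0122,-0.9609]])
p=np.array([.4614,.315,.0568]);Rs=R.from_euler("z",61.8-90,degrees=True).as_matrix()
np.savez("grasp.npz",R=M.T@Rs,t=M.T@(np.array([.4535,.318,0])-p));print(M.T@(np.array([.4535,.318,0])-p))
E
```

```text
t 14.05 p [0.4588 0.3138 0.1734] q [ 0.6345  0.2377  1.7478 -0.2854  1.0434 -0.3118] r 0.5558344728785479 w 0.07186279923449085 F [ 0.5251 -0.3655 -2.1313] G 81.5546178817749
tilt 15.916794971645746 az of toolz -26.140817282232234 tooly az 61.77632388813818 
 [[-0.846   0.4729  0.2462]
 [ 0.4573  0.8811 -0.1208]
 [-0.274   0.0104 -0.9617]]
comp@ -28.2 15.91; comp@ 61.8 0.57; comp@ 5.74 13.52; comp@ 95.74 -8.41; to [0.15 0.36 0.5 ] cm [ 19.29 -10.19 -39.57] rows 10.0 each [ 1.93 -1.02 -3.96]
to [-0.14  0.47  0.63] cm [ 26.    -3.89 -20.97] rows 8.0 each [ 3.25 -0.49 -2.62]
to [-0.17  0.56  0.65] cm [ 6.11  6.53 -3.75] rows 3.0 each [ 2.04  2.18 -1.25]
[ 0.02376035 -0.0017829   0.05224845]
```

>>> {"method": "send_rows", "body": {"steps": [-1,1.9,-1,-4,0,-1,1.9,-1,-4,0,-1,1.9,-1,-4,0,-1,1.9,-1,-4,0,-1,1.9,-1,-4,0,-1,1.9,-1,-4,0,-1,1.9,-1,-4,0,-1,1.9,-1,-4,0,-1,1.9,-1,-4,0,-1,1.9,-1,-4,0]}}

```text
clock: 15.05
position: [0.1507, 0.3602, 0.505]
ee_rot: [0.135, 0.242, 0.96, -0.028]
contact_force: [0.2, 0.5, -2.1]
width: 0.0717
gripper_force: 81.4
```

>>> {"method": "send_rows", "body": {"steps": [-1,3.2,-0.5,-2.6,0,-1,3.2,-0.5,-2.6,0,-1,3.2,-0.5,-2.6,0,-1,3.2,-0.5,-2.6,0,-1,3.2,-0.5,-2.6,0,-1,3.2,-0.5,-2.6,0,-1,3.2,-0.5,-2.6,0,-1,3.2,-0.5,-2.6,0]}}

```text
clock: 15.85
position: [-0.1357, 0.4673, 0.6337]
ee_rot: [0.135, 0.242, 0.96, -0.028]
contact_force: [0.5, 0.7, -1.6]
width: 0.0713
gripper_force: 81.4
```

```bash
python3 st.py; python3 to.py  -.16 .52 .64 -.19 .61 .65
```

```text
t 15.85 p [-0.1357  0.4673  0.6337] q [ 1.8618  0.3462  0.439  -0.3521  2.517   0.5138] r 0.4865596754832432 w 0.07134043817393773 F [ 0.5457  0.6867 -1.6325] G 81.42749547958374
tilt 15.894935973137438 az of toolz -25.905186517252535 tooly az 61.843465625118704 
 [[-0.8466  0.4719  0.2464]
 [ 0.4566  0.8816 -0.1197]
 [-0.2736  0.0112 -0.9618]]
comp@ -28.2 15.88; comp@ 61.8 0.64; comp@ 5.74 13.53; comp@ 95.74 -8.34; to [-0.16  0.52  0.64] cm [ 4.29  3.51 -1.84] rows 2.0 each [ 2.15  1.75 -0.92]
to [-0.19  0.61  0.65] cm [ 6.38  6.53 -2.78] rows 2.0 each [ 3.19  3.27 -1.39]
```

>>> {"method": "send_rows", "body": {"steps": [-1,3.2,3.4,-1.2,0,-1,1.1,2.2,-3.9,0,-1,1.1,2.2,-3.9,0,-1,1.1,2.2,-3.9,0,-1,1.1,2.2,-3.9,0]}}

```text
clock: 16.35
position: [-0.1441, 0.468, 0.6473]
ee_rot: [0.14, 0.248, 0.956, -0.075]
contact_force: [-0.0, 0.1, -2.7]
width: 0.0709
gripper_force: 88.1
```

```bash
python3 st.py
```

```text
t 16.35 p [-0.1441  0.468   0.6473] q [ 1.849   0.4546  0.2204 -0.3999  2.71    0.4417] r 0.4896717018760818 w 0.07089596771244427 F [-0.0133  0.0835 -2.7299] G 88.14995169639587
tilt 18.21233637435647 az of toolz -42.65169476979429 tooly az 60.26619761491441 
 [[-0.8382  0.4946  0.2299]
 [ 0.453   0.866  -0.2118]
 [-0.3038 -0.0734 -0.9499]]
comp@ -28.2 17.64; comp@ 61.8 -4.55; comp@ 5.74 12.09; comp@ 95.74 -13.62;
```

>>> {"method": "send_rows", "body": {"steps": [-1,3.3,3.5,-0.8,0,-1,3.3,3.5,-0.8,0,-1,3.3,3.5,-0.8,0,-1,3.3,3.5,-0.8,0,-1,3.3,3.5,-0.8,0]}}

```text
clock: 16.85
position: [-0.175, 0.5406, 0.5602]
ee_rot: [0.154, 0.254, 0.943, -0.147]
contact_force: [0.1, -0.2, -1.4]
width: 0.0707
gripper_force: 88.0
```

```bash
python3 st.py
```

```text
t 16.85 p [-0.175   0.5406  0.5602] q [ 1.8356  0.6108  0.2204 -0.2785  2.709   0.5618] r 0.5681811077666642 w 0.07070000633182999 F [ 0.0814 -0.2459 -1.4114] G 87.98664808273315
tilt 24.54187375783114 az of toolz -58.720672427397055 tooly az 57.6035527487646 
 [[-0.8233  0.5251  0.2157]
 [ 0.4349  0.8276 -0.355 ]
 [-0.3649 -0.1985 -0.9097]]
comp@ -28.2 21.14; comp@ 61.8 -12.46; comp@ 5.74 10.58; comp@ 95.74 -22.14;
```

```bash
cat > tgt.py <<'E'
from rig import *
from h import *
np.set_printoptions(precision=4,suppress=True)
g=np.load("grasp.npz");Rst,t=g["R"],g["t"].copy();t[1]=-.0005
E=lambda s,*a:R.from_euler(s,a,degrees=True).as_matrix()
Rc=E("ZY",5.74,-28);flip=E("z",180)
panel=np.array([.5395,.0544,.1245]);Mt=Rc@flip@Rst.T
hold=E("z",8.1);Mh=hold@Rst.T
def tv(M): a=np.degrees(np.arccos(-M[2,2]));b=np.arctan2(M[1,2],M[0,2]);return a*np.array([np.cos(b),np.sin(b)])
def show(n,Mt,M):
    d=tv(Mt)-tv(M);print(n,"T tgt",tv(Mt),"now",tv(M),"dT",np.hypot(*d).round(2),"@",np.degrees(np.arctan2(d[1],d[0])).round(1))
    rv=np.degrees((R.from_matrix(M.T@Mt)).as_rotvec());print("  residual rot in tool axes deg",rv,"tooly az tgt",np.degrees(np.arctan2(Mt[1,1],Mt[0,1])).round(1))
s=get_state();q=s["ee_rot"];M=R.from_quat([*q[1:],q[0]]).as_matrix();p=s["position"]
if __name__=="__main__":
    show("panel",Mt,M);show("holder",Mh,M);print("p",p,"q",s["qpos"],"t",s["clock"])
    S=M@Rst;print("stamp z",S[:,2],"x",S[:,0],"origin",p+M@t)
    print("stamp vs lid deg (x,y,z carton axes)",R.from_matrix((Rc@flip).T@S).as_rotvec(degrees=True), "vs holder",R.from_matrix(hold.T@S).as_rotvec(degrees=True))
E
python3 tgt.py;python3 to.py .1 .35 .56 .35 .1 .55 .3 -.25 .55  0 -.48 .6
```

```text
to [0.1  0.35 0.56] cm [-30.92  -1.33  12.72] rows 7.0 each [-4.42 -0.19  1.82]
to [0.35 0.1  0.55] cm [-31.09  -7.36  15.18] rows 8.0 each [-3.89 -0.92  1.9 ]
to [ 0.3  -0.25  0.55] cm [-11.1  -31.59  11.35] rows 8.0 each [-1.39 -3.95  1.42]
to [ 0.   -0.48  0.6 ] cm [ 12.87 -35.78  -2.85] rows 8.0 each [ 1.61 -4.47 -0.36]Traceback (most recent call last):
  File "tgt.py", line 15, in <module>
    show("panel",Mt,M);show("holder",Mh,M);print("p",p,"q",s["qpos"],"t",s["clock"])
    ~~~~^^^^^^^^^^^^^^
  File "tgt.py", line 11, in show
    d=tv(Mt)-tv(M);print(n,"T tgt",tv(Mt),"now",tv(M),"dT",np.hypot(*d).round(2),"@",np.degrees(np.arctan2(d[1],d[0])).round(1))
      ~~^^^^
  File "tgt.py", line 9, in tv
    def tv(M): a=np.degrees(np.arccos(-M[2,2]));b=np.arctan2(M[1,2],M[0,2]);return a*np.array([np.cos(b),np.sin(b)])
                                       ~^^^^^
IndexError: index 2 is out of bounds for axis 0 with size 1
```

>>> {"method": "send_rows", "body": {"steps": [-1,-4.4,-0.2,1.8,0,-1,-4.4,-0.2,1.8,0,-1,-4.4,-0.2,1.8,0,-1,-4.4,-0.2,1.8,0,-1,-4.4,-0.2,1.8,0,-1,-4.4,-0.2,1.8,0,-1,-4.4,-0.2,1.8,0]}}

```text
clock: 17.55
position: [0.0992, 0.348, 0.5623]
ee_rot: [0.155, 0.254, 0.944, -0.145]
contact_force: [1.3, 0.4, -1.8]
width: 0.0714
gripper_force: 88.2
```

>>> {"method": "send_rows", "body": {"steps": [-1,-3.9,-0.9,1.9,0,-1,-3.9,-0.9,1.9,0,-1,-3.9,-0.9,1.9,0,-1,-3.9,-0.9,1.9,0,-1,-3.9,-0.9,1.9,0,-1,-3.9,-0.9,1.9,0,-1,-3.9,-0.9,1.9,0,-1,-3.9,-0.9,1.9,0]}}

```text
clock: 18.35
position: [0.3492, 0.0994, 0.5536]
ee_rot: [0.157, 0.254, 0.943, -0.146]
contact_force: [0.9, 0.7, -2.0]
width: 0.071
gripper_force: 88.2
```

```bash
sed -i 's/degrees=True).as_matrix()$/degrees=True).as_matrix().reshape(3,3)/' tgt.py; python3 tgt.py
```

```text
panel T tgt [11.9515  0.5226] now [ 13.0648 -20.991 ] dT 21.54 @ 93.0
  residual rot in tool axes deg [  7.7118  27.4038 144.4121] tooly az tgt -84.6
holder T tgt [15.8047  2.9354] now [ 13.0648 -20.991 ] dT 24.08 @ 83.5
  residual rot in tool axes deg [-24.0696   2.0664 -34.4222] tooly az tgt 98.1
p [0.3492 0.0994 0.5536] q [ 0.5075 -0.0982  1.2375 -0.4645  1.9404 -0.7202] t 18.35
stamp z [0.0213 0.2312 0.9727] x [ 0.8506 -0.5155  0.104 ] origin [0.341  0.0907 0.4975]
stamp vs lid deg (x,y,z carton axes) [-32.5377 -29.118  140.5657] vs holder [-13.6091  -1.5799 -39.7593]
```

>>> {"method": "send_rows", "body": {"steps": [-1,0,0,0,8.5,-1,0,0,0,8.5,-1,0,0,0,8.5,-1,0,0,0,8.5,-1,0,0,0,8.5,-1,0,0,0,8.5,-1,0,0,0,8.5,-1,0,0,0,8.5,-1,0,0,0,8.5,-1,0,0,0,8.5,-1,0,0,0,8.5,-1,0,0,0,8.5]}}

```text
clock: 19.55
position: [0.3484, 0.1009, 0.5534]
ee_rot: [0.212, 0.894, 0.393, 0.03]
contact_force: [0.2, 0.0, -1.8]
width: 0.0713
gripper_force: 88.0
```

>>> {"method": "send_rows", "body": {"steps": [-1,0,0,0,8.5,-1,0,0,0,8.5,-1,0,0,0,8.5,-1,0,0,0,8.5,-1,0,0,0,8]}}

```text
clock: 20.05
position: [0.3484, 0.1009, 0.5534]
ee_rot: [0.187, 0.976, 0.046, 0.104]
contact_force: [0.3, -0.7, -1.2]
width: 0.0713
gripper_force: 88.0
```

```bash
python3 tgt.py; python3 to.py .3 -.25 .57  0.02 -.47 .64
```

```text
panel T tgt [11.9515  0.5226] now [ 12.9988 -21.0177] dT 21.57 @ 92.8
  residual rot in tool axes deg [21.3924  0.8539  2.2184] tooly az tgt -84.6
holder T tgt [15.8047  2.9354] now [ 12.9988 -21.0177] dT 24.12 @ 83.3
  residual rot in tool axes deg [  -8.3673   36.0514 -175.4366] tooly az tgt 98.1
p [0.3484 0.1009 0.5534] q [ 0.5123 -0.0971  1.2369 -0.465   1.943   1.8034] t 20.05
stamp z [-0.4801  0.2946  0.8263] x [-0.8753 -0.2228 -0.4292] origin [0.383  0.0859 0.5102]
stamp vs lid deg (x,y,z carton axes) [19.944  -0.9541  8.0381] vs holder [  40.483   -33.9673 -171.3332]
to [ 0.3  -0.25  0.57] cm [-8.95 32.85  9.91] rows 8.0 each [-1.12  4.11  1.24]
to [ 0.02 -0.47  0.64] cm [-28.83  21.54  -4.69] rows 8.0 each [-3.6   2.69 -0.59]
```

>>> {"method": "send_rows", "body": {"steps": [-1,-1.1,4.1,1.2,0,-1,-1.1,4.1,1.2,0,-1,-1.1,4.1,1.2,0,-1,-1.1,4.1,1.2,0,-1,-1.1,4.1,1.2,0,-1,-1.1,4.1,1.2,0,-1,-1.1,4.1,1.2,0,-1,-1.1,4.1,1.2,0]}}

```text
clock: 20.85
position: [0.3023, -0.2448, 0.5751]
ee_rot: [0.19, 0.975, 0.049, 0.103]
contact_force: [1.2, 0.4, -1.9]
width: 0.0713
gripper_force: 88.1
```

>>> {"method": "send_rows", "body": {"steps": [-1,-3.5,2.6,-0.7,0,-1,-3.5,2.6,-0.7,0,-1,-3.5,2.6,-0.7,0,-1,-3.5,2.6,-0.7,0,-1,-3.5,2.6,-0.7,0,-1,-3.5,2.6,-0.7,0,-1,-3.5,2.6,-0.7,0]}}

```text
clock: 21.55
position: [0.0687, -0.4238, 0.6433]
ee_rot: [0.191, 0.975, 0.049, 0.1]
contact_force: [0.8, -1.0, -1.4]
width: 0.0712
gripper_force: 88.0
```

```bash
python3 tgt.py; python3 to.py .05 -.5 .75  0.05 -.6 .75
```

```text
panel T tgt [11.9515  0.5226] now [ 12.6926 -21.4114] dT 21.95 @ 91.9
  residual rot in tool axes deg [21.7518  1.2509  2.569 ] tooly az tgt -84.6
holder T tgt [15.8047  2.9354] now [ 12.6926 -21.4114] dT 24.54 @ 82.7
  residual rot in tool axes deg [  -8.9819   36.4967 -174.9508] tooly az tgt 98.1
p [ 0.0687 -0.4238  0.6433] q [-1.8433 -0.1346  1.038   0.3284  1.9102 -0.2114] t 21.55
stamp z [-0.4752  0.2996  0.8273] x [-0.8776 -0.229  -0.4212] origin [ 0.1031 -0.4391  0.6   ]
stamp vs lid deg (x,y,z carton axes) [20.1924 -1.3564  8.4696] vs holder [  39.7579  -34.4162 -171.0418]
to [ 0.05 -0.5   0.75] cm [-0.96 10.99 -7.32] rows 3.0 each [-0.32  3.66 -2.44]
to [ 0.05 -0.6   0.75] cm [-1.34  9.22  3.62] rows 3.0 each [-0.45  3.07  1.21]
```

>>> {"method": "send_rows", "body": {"steps": [-1,0,0,0,-8.5,-1,0,0,0,-8.5,-1,0,0,0,-8.5,-1,0,0,0,-8.5,-1,0,0,0,-8.5,-1,0,0,0,-8.5,-1,0,0,0,-8.5]}}

```text
clock: 22.25
position: [0.0707, -0.4233, 0.6426]
ee_rot: [0.215, 0.821, 0.53, -0.008]
contact_force: [-1.2, 0.5, -2.6]
width: 0.071
gripper_force: 88.2
```

```bash
python3 to.py .33 -.1 .55 .28 .25 .5 0 .45 .48 -.03 .6 .48
```

```text
to [ 0.33 -0.1   0.55] cm [41.6   8.23  2.32] rows 9.0 each [4.62 0.91 0.26]
to [0.28 0.25 0.5 ] cm [ 29.31 -18.22  -9.16] rows 8.0 each [ 3.66 -2.28 -1.14]
to [0.   0.45 0.48] cm [  5.51 -32.05 -11.42] rows 8.0 each [ 0.69 -4.01 -1.43]
to [-0.03  0.6   0.48] cm [11.67 -7.82 -6.05] rows 4.0 each [ 2.92 -1.95 -1.51]
```

>>> {"method": "send_rows", "body": {"steps": [-1,4.6,0.9,0.3,0,-1,4.6,0.9,0.3,0,-1,4.6,0.9,0.3,0,-1,4.6,0.9,0.3,0,-1,4.6,0.9,0.3,0,-1,4.6,0.9,0.3,0,-1,4.6,0.9,0.3,0,-1,4.6,0.9,0.3,0,-1,4.6,0.9,0.3,0]}}

```text
clock: 23.15
position: [0.2929, -0.1519, 0.5617]
ee_rot: [0.211, 0.824, 0.526, -0.004]
contact_force: [0.6, -0.4, -2.7]
width: 0.071
gripper_force: 88.0
```

>>> {"method": "send_rows", "body": {"steps": [-1,3.6,-2.3,-1.1,0,-1,3.6,-2.3,-1.1,0,-1,3.6,-2.3,-1.1,0,-1,3.6,-2.3,-1.1,0,-1,3.6,-2.3,-1.1,0,-1,3.6,-2.3,-1.1,0,-1,3.6,-2.3,-1.1,0,-1,3.6,-2.3,-1.1,0]}}

```text
clock: 23.95
position: [0.2458, 0.1745, 0.5164]
ee_rot: [0.206, 0.824, 0.528, -0.002]
contact_force: [1.0, 0.6, -1.2]
width: 0.0716
gripper_force: 88.1
```

>>> {"method": "send_rows", "body": {"steps": [-1,0.7,-4,-1.4,0,-1,0.7,-4,-1.4,0,-1,0.7,-4,-1.4,0,-1,0.7,-4,-1.4,0,-1,0.7,-4,-1.4,0,-1,0.7,-4,-1.4,0,-1,0.7,-4,-1.4,0,-1,0.7,-4,-1.4,0]}}

```text
clock: 24.75
position: [-0.0312, 0.3755, 0.4987]
ee_rot: [0.205, 0.824, 0.528, -0.004]
contact_force: [-0.2, 0.4, -1.0]
width: 0.0712
gripper_force: 88.1
```

```bash
python3 tgt.py|sed -n '1,2p;5p'; python3 to.py -.03 .55 .44 -.03 .65 .44 -.03 .65 .54
```

```text
panel T tgt [11.9515  0.5226] now [ 12.3541 -20.1403] dT 20.67 @ 91.1
  residual rot in tool axes deg [17.8844 12.0054 61.2415] tooly az tgt -84.6
p [-0.0312  0.3755  0.4987] q [ 1.6466  0.1394  1.1182 -0.2358  2.2414  1.9654] t 24.75
to [-0.03  0.55  0.44] cm [16.51 -8.13 -0.56] rows 4.0 each [ 4.13 -2.03 -0.14]
to [-0.03  0.65  0.44] cm [ 8.68 -3.6  -3.42] rows 3.0 each [ 2.89 -1.2  -1.14]
to [-0.03  0.65  0.54] cm [-2.22  3.33 -9.16] rows 3.0 each [-0.74  1.11 -3.05]
```

>>> {"method": "send_rows", "body": {"steps": [-1,4.1,-2,-0.1,0,-1,4.1,-2,-0.1,0,-1,4.1,-2,-0.1,0,-1,4.1,-2,-0.1,0,-1,4.3,-1.8,-1.7,0,-1,4.3,-1.8,-1.7,0,-1,4.3,-1.8,-1.7,0]}}

```text
clock: 25.45
position: [-0.0267, 0.6868, 0.4373]
ee_rot: [0.205, 0.824, 0.528, -0.003]
contact_force: [0.2, 1.8, -0.9]
width: 0.0712
gripper_force: 87.9
```

```bash
python3 tgt.py|sed -n '1,2p;5p'
```

```text
panel T tgt [11.9515  0.5226] now [ 12.4376 -20.15  ] dT 20.68 @ 91.3
  residual rot in tool axes deg [17.9404 11.9452 61.275 ] tooly az tgt -84.6
p [-0.0267  0.6868  0.4373] q [ 1.6129  0.7404  0.2782 -0.3183  2.4633  1.8301] t 25.45
```

>>> {"method": "send_rows", "body": {"steps": [-1,3,-0.8,-3.2,0,-1,3,-0.8,-3.2,0,-1,3,-0.8,-3.2,0,-1,3,-0.8,-3.2,0]}}

```text
clock: 25.85
position: [-0.0155, 0.7236, 0.43]
ee_rot: [0.173, 0.826, 0.535, 0.024]
contact_force: [-0.0, -0.5, -0.7]
width: 0.0711
gripper_force: 88.1
```

```bash
python3 tgt.py|sed -n '1,2p;5p'
```

```text
panel T tgt [11.9515  0.5226] now [ 13.0887 -15.1998] dT 15.76 @ 94.1
  residual rot in tool axes deg [14.0538  8.5236 61.6532] tooly az tgt -84.6
p [-0.0155  0.7236  0.43  ] q [ 1.6045  0.7661  0.2204 -0.3258  2.4055  1.8105] t 25.85
```

```bash
python3 to.py -.040 .763 .453 | tail -1
```

```text
to [-0.04  0.76  0.45] cm [ 2.14 -2.88 -3.73] rows 2.0 each [ 1.07 -1.44 -1.86]
```

>>> {"method": "send_rows", "body": {"steps": [-1,2.1,-2.8,-3.5,0,-1,2.1,-2.8,-3.5,0,-1,2.1,-2.8,-3.5,0,-1,2.1,-2.8,-3.5,0,-1,2.1,-2.8,-3.5,0]}}

```text
clock: 26.35
position: [-0.1075, 0.7533, 0.4174]
ee_rot: [0.123, 0.827, 0.546, 0.057]
contact_force: [0.7, -0.3, -2.2]
width: 0.071
gripper_force: 88.1
```

```bash
python3 tgt.py|sed -n '1,2p;5p'; python3 to.py -.14 .75 .48
```

```text
panel T tgt [11.9515  0.5226] now [13.3058 -8.1829] dT 8.81 @ 98.8
  residual rot in tool axes deg [ 8.1839  4.1871 62.1635] tooly az tgt -84.6
p [-0.1075  0.7533  0.4174] q [ 1.7199  0.7706  0.2212 -0.2818  2.308   1.9504] t 26.35
to [-0.14  0.75  0.48] cm [-1.84 -1.1  -6.73] rows 2.0 each [-0.92 -0.55 -3.36]
```

```bash
python3 to.py -.1405 .7843 .4414
```

```text
to [-0.14  0.78  0.44] cm [ 1.43 -3.45 -3.51] rows 2.0 each [ 0.72 -1.73 -1.75]
```

>>> {"method": "send_rows", "body": {"steps": [-1,1.4,-3.4,-3.4,0,-1,1.4,-3.4,-3.4,0,-1,1.4,-3.4,-3.4,0,-1,1.4,-3.4,-3.4,0]}}

```text
clock: 26.75
position: [-0.2017, 0.757, 0.4204]
ee_rot: [0.078, 0.826, 0.552, 0.08]
contact_force: [-0.4, -0.6, -1.9]
width: 0.0713
gripper_force: 88.0
```

```bash
python3 tgt.py|sed -n '1,2p;5p'; python3 to.py -.24 .76 .47
```

```text
panel T tgt [11.9515  0.5226] now [12.5906 -2.3276] dT 2.92 @ 102.6
  residual rot in tool axes deg [ 2.7931  1.2229 62.2899] tooly az tgt -84.6
p [-0.2017  0.757   0.4204] q [ 1.8355  0.7615  0.2213 -0.2576  2.2404  2.0764] t 26.75
to [-0.24  0.76  0.47] cm [-0.95 -2.49 -5.68] rows 2.0 each [-0.47 -1.24 -2.84]
```

2° to 3° left: two more rows, then come back.

>>> {"method": "send_rows", "body": {"steps": [-1,1.2,-3.2,-3.5,0,-1,1.2,-3.2,-3.5,0]}}

```text
clock: 26.95
position: [-0.2431, 0.7519, 0.4302]
ee_rot: [0.053, 0.826, 0.555, 0.09]
contact_force: [-0.0, 0.4, -2.2]
width: 0.0713
gripper_force: 88.0
```

```bash
python3 tgt.py; python3 to.py 0 .45 .45 .3 .2 .42
```

```text
panel T tgt [11.9515  0.5226] now [11.9413  0.6683] dT 0.15 @ -86.0
  residual rot in tool axes deg [-0.1263 -0.0852 62.2855] tooly az tgt -84.6
holder T tgt [15.8047  2.9354] now [11.9413  0.6683] dT 4.48 @ 30.4
  residual rot in tool axes deg [  -5.3571   -0.7218 -119.9397] tooly az tgt 98.1
p [-0.2431  0.7519  0.4302] q [ 1.8881  0.7481  0.2214 -0.2524  2.2113  2.1287] t 26.95
stamp z [-0.2898 -0.2717  0.9177] x [-0.2973 -0.8859 -0.3561] origin [-0.224   0.7747  0.3811]
stamp vs lid deg (x,y,z carton axes) [-17.3502  -0.643   59.8169] vs holder [  28.0285    2.1434 -116.7243]
to [0.   0.45 0.45] cm [-18.78  33.86   2.75] rows 9.0 each [-2.09  3.76  0.31]
to [0.3  0.2  0.42] cm [-12.33  36.11   8.85] rows 9.0 each [-1.37  4.01  0.98]
```

>>> {"method": "send_rows", "body": {"steps": [-1,-2,3.7,0.3,0,-1,-2,3.7,0.3,0,-1,-2,3.7,0.3,0,-1,-2,3.7,0.3,0,-1,-2,3.7,0.3,0,-1,-2,3.7,0.3,0,-1,-2,3.7,0.3,0,-1,-2,3.7,0.3,0,-1,-2,3.7,0.3,0]}}

```text
clock: 27.85
position: [-0.0027, 0.4614, 0.4516]
ee_rot: [0.053, 0.826, 0.554, 0.09]
contact_force: [0.7, -0.5, -1.7]
width: 0.0712
gripper_force: 88.2
```

>>> {"method": "send_rows", "body": {"steps": [-1,-1.3,4,0.9,0,-1,-1.3,4,0.9,0,-1,-1.3,4,0.9,0,-1,-1.3,4,0.9,0,-1,-1.3,4,0.9,0,-1,-1.3,4,0.9,0,-1,-1.3,4,0.9,0,-1,-1.3,4,0.9,0,-1,-1.3,4,0.9,0]}}

```text
clock: 28.75
position: [0.2966, 0.2177, 0.4299]
ee_rot: [0.054, 0.826, 0.554, 0.091]
contact_force: [1.8, 0.8, -2.4]
width: 0.0713
gripper_force: 88.2
```

>>> {"method": "send_rows", "body": {"steps": [-1,0,0,0,8,-1,0,0,0,8,-1,0,0,0,8,-1,0,0,0,8,-1,0,0,0,8,-1,0,0,0,8,-1,0,0,0,8,-1,0,0,0,6.3,-1,0,0,0,0]}}

```text
clock: 29.65
position: [0.2957, 0.219, 0.4296]
ee_rot: [-0.0, 0.993, 0.047, 0.105]
contact_force: [0.6, -0.6, -1.5]
width: 0.0712
gripper_force: 88.1
```

```bash
cat >> tgt.py <<'E'
    n=Rc[:,2];Y=M.T@Rc
    for h in(.12,.06,.03,.01,0,-.018,-.02):print("to height",h,"over lid: TCP",(panel+h*n-M@t).round(4),"shift cm",((panel+h*n-M@t-p)@M*100).round(2))
    print("tool shift per cm along lid x,y,normal:",(M.T@Rc).T.round(3).tolist())
E
python3 tgt.py; python3 to.py .35 .15 .42
```

```text
panel T tgt [11.9515  0.5226] now [12.0569  0.6117] dT 0.14 @ -139.8
  residual rot in tool axes deg [-0.0779 -0.1169 -0.0243] tooly az tgt -84.6
holder T tgt [15.8047  2.9354] now [12.0569  0.6117] dT 4.41 @ 31.8
  residual rot in tool axes deg [  6.1898  -2.8691 177.554 ] tooly az tgt 98.1
p [0.2957 0.219  0.4296] q [ 0.5476 -0.1993  1.5523 -0.0999  1.6026  2.0106] t 29.65
stamp z [-0.4688 -0.0483  0.882 ] x [-0.8777 -0.0874 -0.4713] origin [0.3297 0.2223 0.3835]
stamp vs lid deg (x,y,z carton axes) [-0.0681  0.1174 -0.0434] vs holder [-43.1646   0.7703 172.3607]
to height 0.12 over lid: TCP [0.4495 0.0455 0.2766] shift cm [10.13 18.58 17.99]
to height 0.06 over lid: TCP [0.4775 0.0483 0.2236] shift cm [11.78 18.52 23.76]
to height 0.03 over lid: TCP [0.4915 0.0497 0.1971] shift cm [12.61 18.48 26.65]
to height 0.01 over lid: TCP [0.5008 0.0506 0.1795] shift cm [13.16 18.46 28.57]
to height 0 over lid: TCP [0.5055 0.0511 0.1706] shift cm [13.43 18.45 29.53]
to height -0.018 over lid: TCP [0.5139 0.052  0.1547] shift cm [13.92 18.43 31.26]
to height -0.02 over lid: TCP [0.5148 0.0521 0.153 ] shift cm [13.98 18.43 31.45]
tool shift per cm along lid x,y,normal: [[0.962, -0.001, -0.275], [-0.004, -1.0, -0.01], [-0.275, 0.011, -0.961]]
to [0.35 0.15 0.42] cm [4.43 7.38 2.  ] rows 2.0 each [2.22 3.69 1.  ]
```

>>> {"method": "send_rows", "body": {"steps": [-1,1.5,2.3,3,0,-1,1.5,2.3,3,0,-1,1.5,2.3,3,0,-1,1.5,2.3,3,0,-1,1.5,2.3,3,0,-1,1.5,2.3,3,0,-1,1.5,2.3,3,0,-1,1.3,2.4,2.8,0,-1,0,0,0,0]}}

```text
clock: 30.55
position: [0.4782, 0.0461, 0.2194]
ee_rot: [0.001, 0.994, 0.047, 0.102]
contact_force: [-1.0, 0.8, -2.1]
width: 0.0712
gripper_force: 88.1
```

```bash
python3 tgt.py|sed -n '2p;5,7p'
python3 - <<'E'
from rig import *
from h import *
import pickle
s=get_state();im=get_image("wrist");im["T"]=wristT(s,im);sc=get_image("scene")
pickle.dump((s,im,sc),open("w3.pkl","wb"))
o=np.zeros((420+180,800,3),np.uint8);o[:420,:560]=im["color"][:,:,::-1]
c=cv2.resize(sc["color"][120:270,240:440,::-1],None,fx=3,fy=3)
o=np.hstack([im["color"][:,:,::-1],np.zeros((420,0,3),np.uint8)])
big=np.zeros((450,800,3),np.uint8);w=cv2.resize(o,(400,300));big[:300,:400]=w;big[:, 400:]=c[:, 60:460]
cv2.imwrite("pics/w3.png",big)
E
```

```text
residual rot in tool axes deg [ 0.0443  0.2609 -0.056 ] tooly az tgt -84.6
p [0.4782 0.0461 0.2194] q [-0.065   0.0317  1.8592  0.0243  1.0476  1.4014] t 30.55
stamp z [-0.4632 -0.0455  0.8851] x [-0.8807 -0.0877 -0.4655] origin [0.5119 0.0492 0.1731]
stamp vs lid deg (x,y,z carton axes) [ 0.058  -0.2604 -0.0448] vs holder [-42.5844   0.9476 172.4693]
```

View pics/w3.png

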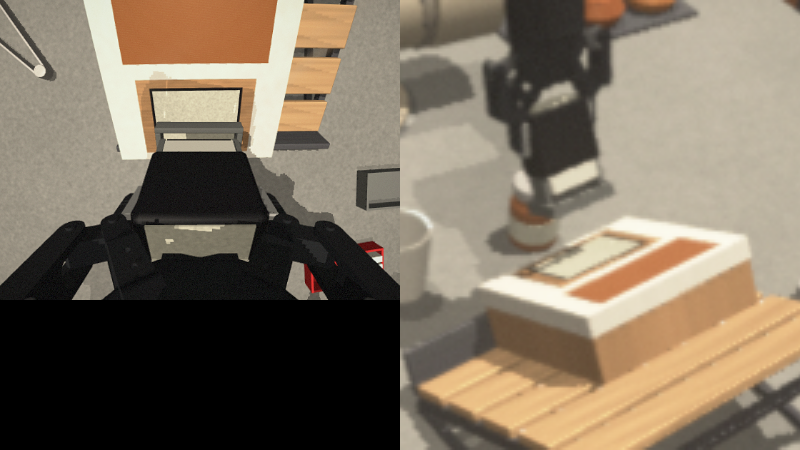

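The wrist view shows the panel's upper rule just beyond the stamp's frame, roughly centred (panel about 211–340 px, frame about 218–339 px at full scale). Checking the numbers.

Run:
```python
import pickle
from h import *
import tgt
s,im,sc=pickle.load(open("w3.pkl","rb"))
Rc,panel=tgt.Rc,tgt.panel;n=Rc[:,2]
g=cv2.cvtColor(im["color"],cv2.COLOR_RGB2GRAY)
# panel component
m=np.zeros((422,562),np.uint8);a=im["color"].copy()
cv2.floodFill(a,m,(275,140),0,(40,)*3,(40,)*3,4|cv2.FLOODFILL_MASK_ONLY|cv2.FLOODFILL_FIXED_RANGE|(255<<8))
ys,xs=np.nonzero(m[1:-1,1:-1]);print("panel mask",len(xs),xs.min(),xs.max(),ys.min(),ys.max())
for r in (ys.min()+3,ys.min()+15,ys.min()+30):
    c=xs[ys==r];print(r,c.min(),c.max())
top=[np.percentile(ys[abs(xs-x)<2],2)for x in(225,250,275,300,325)];print("top rows",top)
rows=ys.min()+15;c=xs[ys==rows]
P=onplane(im,[[c.min()-.5,rows],[c.max()+.5,rows],[275,np.mean(top)-.5]],panel,n)
print("panel frame coords mm",((P-panel)@Rc*1e3).round(1),"(expect y=-48/+48, x=+34)")
q=s["ee_rot"];M=R.from_quat([*q[1:],q[0]]).as_matrix();p=s["position"]
S=M@tgt.Rst;o=p+M@tgt.t
V=np.array([[-24,-38,14],[-24,38,14],[-20,-36,40],[-20,36,40],[-20,-36,106],[-20,36,106]])/1e3
print("pred frame/cap corners",proj(im,V@S.T+o).round(1))
print("grey profile col 280 rows 150-230",g[150:235:3,280])
print("row 178 cols 205-235",g[178,205:236],"cols 325-355",g[178,325:356])
```

```text
panel mask 5125 213 335 126 170
129 213 335
141 215 333
156 217 332
top rows [np.float64(128.5), np.float64(127.62), np.float64(127.62), np.float64(127.62), np.float64(127.62)]
panel frame coords mm [[ 21.2  49.6   0. ]
 [ 20.7 -45.8  -0. ]
 [ 31.9   1.1   0. ]] (expect y=-48/+48, x=+34)
pred frame/cap corners [[217.5 179.3]
 [344.2 178.7]
 [214.  208.1]
 [349.1 207.3]
 [181.1 309.5]
 [388.3 307.5]]
grey profile col 280 rows 150-230 [202 205 213 207 210 208 210  71  79  88 127 110  91 125 124  23 181 177
 179 179 181  15  25   2  21  15  24  17  20]
row 178 cols 205-235 [146 146 145 150 148 147 148 148 149 148 154  68  79  87  87  83  90  87
  84  85  85  86  89  84  86  89  83  84  87  87  87] cols 325-355 [ 87  87  86  88  87  86  86  85  88  85  82  90  86  88  89  98 134 134
 133 134 137 135 136 132 147 197 217 212 213 211 210]
```

```bash
sed -i 's/t\[1\]=-.0005/t[1]=-.0022/; s/^panel=np.array(\[.5395,.0544,.1245\])/panel=np.array([.5395,.0544,.1245])+Rc@[-.002,.0019,0]/' tgt.py; python3 tgt.py | tail -10
```

```text
stamp z [-0.4662 -0.0477  0.8834] x [-0.8791 -0.0878 -0.4686] origin [0.5115 0.0532 0.1759]
stamp vs lid deg (x,y,z carton axes) [-0.0454 -0.0579 -0.0287] vs holder [-42.9019   0.8046 172.4342]
to height 0.12 over lid: TCP [0.4478 0.0455 0.2758] shift cm [-1.84  0.04 -5.87]
to height 0.06 over lid: TCP [0.4758 0.0484 0.2228] shift cm [-0.18 -0.03 -0.1 ]
to height 0.03 over lid: TCP [0.4898 0.0498 0.1963] shift cm [ 0.66 -0.06  2.78]
to height 0.01 over lid: TCP [0.4992 0.0507 0.1786] shift cm [ 1.21 -0.09  4.7 ]
to height 0 over lid: TCP [0.5039 0.0512 0.1698] shift cm [ 1.49 -0.1   5.66]
to height -0.018 over lid: TCP [0.5123 0.052  0.1539] shift cm [ 1.99 -0.12  7.39]
to height -0.02 over lid: TCP [0.5132 0.0521 0.1522] shift cm [ 2.05 -0.12  7.58]
tool shift per cm along lid x,y,normal: [[0.961, -0.001, -0.278], [-0.004, -1.0, -0.011], [-0.278, 0.011, -0.961]]
```

>>> {"method": "send_rows", "body": {"steps": [-1,0.3,-0.02,1.2,0,-1,0.3,-0.02,1.2,0,-1,0.25,-0.02,1,0,-1,0.2,-0.02,0.8,0,-1,0.15,-0.01,0.5,0,-1,0,0,0,0], "newtons": 90}}

```text
clock: 31.25
position: [0.4993, 0.0512, 0.1781]
ee_rot: [-0.0, 0.993, 0.047, 0.104]
contact_force: [-0.0, -0.2, -2.0]
width: 0.0712
gripper_force: 102.7
```

>>> {"method": "send_rows", "body": {"steps": [-1,0.028,0,0.096,0,-1,0.028,0,0.096,0,-1,0.028,0,0.096,0,-1,0.028,0,0.096,0,-1,0.028,0,0.096,0]}}

```text
clock: 31.75
position: [0.5019, 0.0511, 0.1747]
ee_rot: [0.0, 0.993, 0.047, 0.105]
contact_force: [-0.1, 0.8, -0.9]
width: 0.0713
gripper_force: 102.7
```

```bash
cat >> tgt.py <<'E'
    print("F along lid normal",s["contact_force"]@n,"F lid axes",s["contact_force"]@Rc,"height",(p+M@t-panel)@n,"xy off",(p+M@t-panel)@Rc, "w",s["width"],s["gripper_force"])
E
python3 tgt.py | sed -n '2p;7p;$p'
```

```text
residual rot in tool axes deg [-0.0386 -0.0547 -0.0355] tooly az tgt -84.6
stamp vs lid deg (x,y,z carton axes) [-0.0273  0.0552 -0.0441] vs holder [-43.0673   0.8295 172.3735]
F along lid normal -0.8009240446337739 F lid axes [-0.4648  0.8073 -0.8009] height 0.0052626159344827846 xy off [0.0007 0.0001 0.0053] w 0.07128160776079762 102.66461133956909
```

Continuing at 5 mm/s to find contact.

>>> {"method": "send_rows", "body": {"steps": [-1,0.014,0,0.048,0,-1,0.014,0,0.048,0,-1,0.014,0,0.048,0,-1,0.014,0,0.048,0,-1,0.014,0,0.048,0,-1,0.014,0,0.048,0,-1,0.014,0,0.048,0,-1,0.014,0,0.048,0,-1,0.014,0,0.048,0,-1,0.014,0,0.048,0,-1,0.014,0,0.048,0,-1,0.014,0,0.048,0]}}

```text
clock: 32.95
position: [0.5045, 0.0513, 0.1697]
ee_rot: [0.0, 0.993, 0.047, 0.104]
contact_force: [-4.1, -1.0, 4.4]
width: 0.0715
gripper_force: 103.0
```

```bash
python3 tgt.py | sed -n '2p;7p;$p'
```

```text
residual rot in tool axes deg [-0.0418 -0.023  -0.0185] tooly az tgt -84.6
stamp vs lid deg (x,y,z carton axes) [-0.0351  0.0234 -0.0291] vs holder [-43.0233   0.8225 172.4014]
F along lid normal 5.818316695910549 F lid axes [-1.6336 -0.619   5.8183] height -0.00039648202889452607 xy off [ 0.0006  0.0001 -0.0004] w 0.07146107175453065 102.99074292182922
```

>>> {"method": "send_rows", "body": {"steps": [-1,0.022,0,0.077,0,-1,0.022,0,0.077,0,-1,0.022,0,0.077,0,-1,0.022,0,0.077,0,-1,0.022,0,0.077,0,-1,0.022,0,0.077,0,-1,0.022,0,0.077,0,-1,0.022,0,0.077,0,-1,0.022,0,0.077,0,-1,0.022,0,0.077,0,-1,0.022,0,0.077,0,-1,0.022,0,0.077,0]}}

```text
clock: 34.15
position: [0.509, 0.0518, 0.1612]
ee_rot: [-0.0, 0.993, 0.047, 0.104]
contact_force: [-5.1, -1.2, 7.8]
width: 0.071
gripper_force: 103.4
```

```bash
python3 tgt.py | sed -n '2p;7p;$p'
```

```text
residual rot in tool axes deg [-0.0498 -0.033  -0.025 ] tooly az tgt -84.6
stamp vs lid deg (x,y,z carton axes) [-0.0409  0.0334 -0.0374] vs holder [-43.0372   0.8108 172.3912]
F along lid normal 9.361257288545124 F lid axes [-0.9456 -0.6812  9.3613] height -0.010053236811410758 xy off [ 0.0006  0.0001 -0.0101] w 0.07102660032221737 103.42981338500977
```

>>> {"method": "send_rows", "body": {"steps": [-1,0.014,0,0.048,0,-1,0.014,0,0.048,0,-1,0.014,0,0.048,0,-1,0.014,0,0.048,0,-1,0.014,0,0.048,0,-1,0.014,0,0.048,0,-1,0.014,0,0.048,0,-1,0.014,0,0.048,0,-1,0.014,0,0.048,0,-1,0.014,0,0.048,0]}}

```text
clock: 35.15
position: [0.5112, 0.052, 0.1569]
ee_rot: [-0.0, 0.993, 0.047, 0.104]
contact_force: [-6.7, -0.5, 7.7]
width: 0.0711
gripper_force: 103.6
```

```bash
python3 tgt.py | sed -n '2p;7p;$p'
```

```text
residual rot in tool axes deg [-0.0552 -0.0299 -0.0202] tooly az tgt -84.6
stamp vs lid deg (x,y,z carton axes) [-0.0474  0.0303 -0.0343] vs holder [-43.0337   0.8021 172.3968]
F along lid normal 9.963213168094779 F lid axes [-2.3548  0.1267  9.9632] height -0.014831675068195861 xy off [ 0.0006  0.0001 -0.0148] w 0.07109324383294674 103.6392867565155
```

>>> {"method": "send_rows", "body": {"steps": [-1,0.014,0,0.048,0,-1,0.014,0,0.048,0,-1,0.011,0,0.038,0,-1,0.011,0,0.038,0,-1,0,0,0,0]}}

```text
clock: 35.65
position: [0.512, 0.0521, 0.1554]
ee_rot: [-0.0, 0.993, 0.047, 0.104]
contact_force: [-7.1, -0.5, 7.8]
width: 0.071
gripper_force: 103.7
```

>>> {"method": "send_rows", "body": {"steps": [-1,0.011,0,0.038,0,-1,0.011,0,0.038,0,-1,0,0,0,0]}}

```text
clock: 35.95
position: [0.5124, 0.0521, 0.1547]
ee_rot: [-0.0, 0.993, 0.047, 0.104]
contact_force: [-6.0, -0.9, 9.3]
width: 0.071
gripper_force: 103.8
```

```bash
python3 tgt.py | sed -n '2p;7p;$p'
```

```text
residual rot in tool axes deg [-0.0572 -0.027  -0.0217] tooly az tgt -84.6
stamp vs lid deg (x,y,z carton axes) [-0.049   0.0274 -0.0364] vs holder [-43.029    0.7989 172.3963]
F along lid normal 11.037764311817394 F lid axes [-1.0139 -0.2938 11.0378] height -0.017332378267360476 xy off [ 0.0006  0.0001 -0.0173] w 0.07098807628956867 103.75707864761353
```

>>> {"method": "send_rows", "body": {"steps": [-1,0.01,0,0.035,0,-1,0.01,0,0.035,0,-1,0,0,0,0]}}

```text
clock: 36.25
position: [0.5127, 0.0521, 0.1541]
ee_rot: [-0.0, 0.993, 0.047, 0.104]
contact_force: [-6.7, -0.0, 9.8]
width: 0.0707
gripper_force: 103.8
```

>>> {"method": "send_rows", "body": {"steps": [-1,0.008,0,0.028,0,-1,0,0,0,0]}}

```text
clock: 36.45
position: [0.5129, 0.0521, 0.1539]
ee_rot: [-0.0, 0.993, 0.047, 0.104]
contact_force: [-6.2, -0.9, 9.3]
width: 0.0709
gripper_force: 103.8
```

```bash
python3 tgt.py | sed -n '2p;7p;$p'
```

```text
residual rot in tool axes deg [-0.0577 -0.0286 -0.0242] tooly az tgt -84.6
stamp vs lid deg (x,y,z carton axes) [-0.0488  0.0291 -0.0389] vs holder [-43.031    0.7983 172.3932]
F along lid normal 11.106314870530795 F lid axes [-1.1607 -0.2429 11.1063] height -0.01829238922915632 xy off [ 0.0006  0.0001 -0.0183] w 0.07093781796444615 103.79413604736328
```

>>> {"method": "send_rows", "body": {"steps": [-1,0.008,0,0.028,0,-1,0.008,0,0.028,0]}}

```text
clock: 36.65
position: [0.5129, 0.0521, 0.1537]
ee_rot: [-0.0, 0.993, 0.047, 0.104]
contact_force: [-9.3, -1.0, 14.3]
width: 0.071
gripper_force: 104.4
```

>>> {"method": "send_rows", "body": {"steps": [-1,0.008,0,0.028,0,-1,0,0,0,0]}}

```text
clock: 36.85
position: [0.5129, 0.0522, 0.1537]
ee_rot: [-0.0, 0.993, 0.047, 0.104]
contact_force: [-8.8, -2.2, 14.9]
width: 0.0712
gripper_force: 104.6
```

```bash
python3 tgt.py | sed -n '2p;7p;$p'
```

```text
residual rot in tool axes deg [-0.0543 -0.0201 -0.0102] tooly az tgt -84.6
stamp vs lid deg (x,y,z carton axes) [-0.0493  0.0204 -0.0246] vs holder [-43.0211   0.8026 172.41  ]
F along lid normal 17.336546675416464 F lid axes [-0.9399 -1.3485 17.3365] height -0.01849193521752414 xy off [ 0.0006  0.0001 -0.0185] w 0.07124066952060944 104.64945673942566
```

>>> {"method": "send_rows", "body": {"steps": [-1,0.008,0,0.028,0,-1,0.006,0,0.02,0,-1,0,0,0,0,-1,0,0,0,0,-1,0,0,0,0,-1,0,0,0,0]}}

```text
clock: 37.45
position: [0.513, 0.0521, 0.1537]
ee_rot: [-0.0, 0.993, 0.047, 0.104]
contact_force: [-11.0, -1.7, 17.6]
width: 0.0713
gripper_force: 105.0
```

```bash
python3 tgt.py | sed -n '2p;7p;$p'
```

```text
residual rot in tool axes deg [-0.0521 -0.0226 -0.0099] tooly az tgt -84.6
stamp vs lid deg (x,y,z carton axes) [-0.0474  0.0229 -0.0237] vs holder [-43.0248   0.8061 172.4095]
F along lid normal 20.72389914932583 F lid axes [-1.5418 -0.55   20.7239] height -0.018529166898095785 xy off [ 0.0006  0.0001 -0.0185] w 0.07130215367687037 104.98049139976501
```

>>> {"method": "send_rows", "body": {"steps": [-1,0,0,0,0,-1,0,0,0,0,-1,0,0,0,0,-1,0,0,0,0,-1,0,0,0,0,-1,-0.03,0,-0.1,0,-1,-0.06,0,-0.19,0,-1,-0.08,0,-0.29,0,-1,-0.08,0,-0.29,0,-1,-0.11,0,-0.38,0,-1,-0.11,0,-0.38,0,-1,-0.11,0,-0.38,0]}}

```text
clock: 38.65
position: [0.5041, 0.0513, 0.1707]
ee_rot: [0.0, 0.993, 0.047, 0.105]
contact_force: [-0.0, 0.2, -2.4]
width: 0.0711
gripper_force: 102.9
```

>>> {"method": "send_rows", "body": {"steps": [-1,-0.28,0,-0.96,0,-1,-0.55,0,-1.9,0,-1,-0.83,0,-2.9,0,-1,-1.1,0,-3.8,0,-1,-1.1,0,-3.8,0,-1,0,0,0,0]}}

```text
clock: 39.25
position: [0.4399, 0.0462, 0.2984]
ee_rot: [0.001, 0.993, 0.047, 0.11]
contact_force: [1.1, -0.6, -1.6]
width: 0.0713
gripper_force: 103.2
```

```bash
python3 tgt.py | sed -n '3,7p;$p'
python3 - <<'E'
from rig import *
from h import *
o=np.zeros((440,800,3),np.uint8)
t=get_image("top")["color"][140:230,180:280,::-1];s=get_image("scene")["color"][170:280,260:420,::-1];w=get_image("wrist")["color"][:,:,::-1]
o[:360,:400]=cv2.resize(t,None,fx=4,fy=4,interpolation=cv2.INTER_CUBIC);o[:300,400:]=cv2.resize(w,(400,300))
cv2.imwrite("pics/a1.png",o)
E
```

```text
holder T tgt [15.8047  2.9354] now [12.5646  0.5296] dT 4.04 @ 36.6
  residual rot in tool axes deg [  5.423   -3.0849 177.5866] tooly az tgt 98.1
p [0.4399 0.0462 0.2984] q [-0.0739 -0.0866  1.7766  0.0267  1.2337  1.3958] t 39.25
stamp z [-0.4766 -0.0469  0.8778] x [-0.8735 -0.0877 -0.4789] origin [0.4741 0.0511 0.2525]
stamp vs lid deg (x,y,z carton axes) [ 0.0566  0.6145 -0.0035] vs holder [-43.9104   0.9884 172.1825]
F along lid normal -1.9143255295863753 F lid axes [ 0.0989 -0.7293 -1.9143] height 0.14370534642514002 xy off [0.0044 0.0014 0.1437] w 0.07127796661479228 103.24010252952576
```

View pics/a1.png

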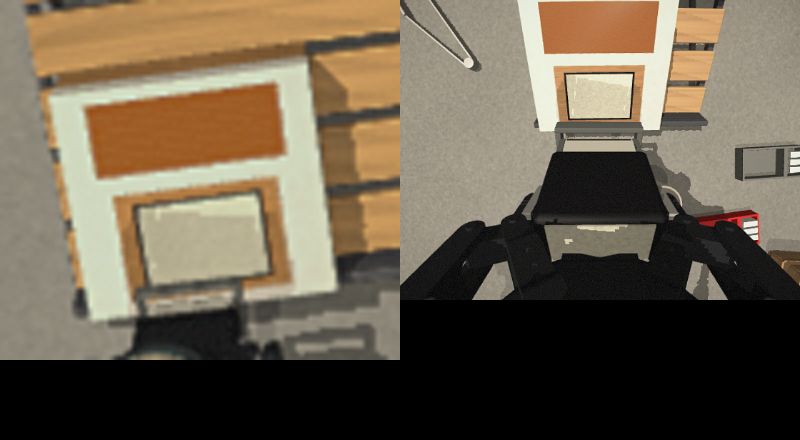

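```bash
python3 to.py .44 -.3 .28
```

```text
to [ 0.44 -0.3   0.28] cm [-3.36 34.49  0.89] rows 8.0 each [-0.42  4.31  0.11]
```

>>> {"method": "send_rows", "body": {"steps": [-1,-0.4,4.3,0.1,0,-1,-0.4,4.3,0.1,0,-1,-0.4,4.3,0.1,0,-1,-0.4,4.3,0.1,0,-1,-0.4,4.3,0.1,0,-1,-0.4,4.3,0.1,0,-1,-0.4,4.3,0.1,0,-1,-0.4,4.3,0.1,0]}}

```text
clock: 40.2
position: [0.441, -0.3008, 0.2793]
ee_rot: [-0.002, 0.994, 0.047, 0.103]
contact_force: [-0.0, 0.3, -0.9]
width: 0.0712
gripper_force: 103.4
```

>>> {"method": "send_rows", "body": {"steps": [-1,0,0,0,-8.5,-1,0,0,0,-8.5,-1,0,0,0,-8.5,-1,0,0,0,-8.5,-1,0,0,0,-8.5,-1,0,0,0,-8.5,-1,0,0,0,-8.5,-1,0,0,0,-8.5,-1,0,0,0,-8.5,-1,0,0,0,-8.5,-1,0,0,0,-8.5,-1,0,0,0,-8.5]}}

```text
clock: 41.4
position: [0.4413, -0.2989, 0.2793]
ee_rot: [0.079, 0.586, 0.804, 0.066]
contact_force: [-0.1, 0.1, -1.5]
width: 0.071
gripper_force: 104.0
```

>>> {"method": "send_rows", "body": {"steps": [-1,0,0,0,-8.5,-1,0,0,0,-8.5,-1,0,0,0,-8.5,-1,0,0,0,-8.5,-1,0,0,0,-8.5,-1,0,0,0,-8.5,-1,0,0,0,-8.5,-1,0,0,0,-8.5,-1,0,0,0,-8.5,-1,0,0,0,-4,-1,0,0,0,0]}}

```text
clock: 42.5
position: [0.4413, -0.2989, 0.2795]
ee_rot: [0.103, -0.069, 0.992, -0.001]
contact_force: [0.3, 0.4, -2.1]
width: 0.0711
gripper_force: 104.0
```

```bash
python3 tgt.py | sed -n '3,7p'
cat > pk.py <<'E'
from tgt import *
pk=np.array([.4578,-.3023,.004])
S=M@Rst
for h in(.10,.04,.01,.0):
    T=pk+[0,0,h]-M@t;print("h",h,"TCP",T,"shift cm",(T-p)@M*100)
print("tool shift for 1cm down",-M[2],"lowest corner z offset",min((S@[x,y,0])[2] for x in(-.024,.024) for y in(-.038,.038)))
E
python3 pk.py
python3 - <<'E'
from rig import *
from h import *
import pickle
s=get_state();im=get_image("wrist");im["T"]=wristT(s,im);pickle.dump((s,im),open("w4.pkl","wb"))
cv2.imwrite("pics/w4.png",im["color"][:,:,::-1])
print(proj(im,[[.4578,-.3023,.026]]))
E
```

```text
holder T tgt [15.8047  2.9354] now [11.8107  0.7299] dT 4.56 @ 28.9
  residual rot in tool axes deg [-1.6156 -4.2583  0.1083] tooly az tgt 98.1
p [ 0.4413 -0.2989  0.2795] q [-0.8377  0.1032  1.6279  0.1682  1.2847 -2.5838] t 42.5
stamp z [0.0698 0.0376 0.9968] x [ 0.9882  0.1345 -0.0742] origin [ 0.4293 -0.3037  0.2236]
stamp vs lid deg (x,y,z carton axes) [  49.2904    1.7352 -170.6039] vs holder [-1.5821  4.2623 -0.2908]
h 0.1 TCP [ 0.4698 -0.2975  0.16  ] shift cm [-0.3395 -0.067  12.2897]
h 0.04 TCP [ 0.4698 -0.2975  0.1   ] shift cm [ 0.8873  0.0267 18.1622]
h 0.01 TCP [ 0.4698 -0.2975  0.07  ] shift cm [ 1.5007  0.0736 21.0984]
h 0.0 TCP [ 0.4698 -0.2975  0.06  ] shift cm [ 1.7052  0.0892 22.0772]
tool shift for 1cm down [0.2045 0.0156 0.9787] lowest corner z offset -0.0028369509019675033
[[277.17328496 153.35629756]]
```

View pics/w4.png

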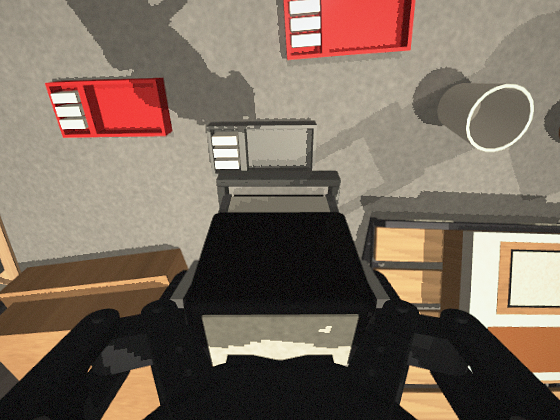

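Run:
```python
import pickle
from h import *
np.set_printoptions(precision=1,suppress=True)
s,im=pickle.load(open("w4.pkl","rb"))
g=cv2.cvtColor(im["color"],cv2.COLOR_RGB2GRAY).astype(int)
for c in(225,262,280,300):print("col",c,"rows112-142",g[112:142,c])
for r in(140,155):print("row",r,"195-255",g[r,195:256],"300-325",g[r,298:326])
c,si=np.cos(np.radians(8.1)),np.sin(np.radians(8.1));H=np.array([[c,-si,0],[si,c,0],[0,0,1]])
o=np.array([.4609,-.3241,0])
for z in(.026,0):
    P=onz(im,[[208,126],[316,122],[208,150],[316,150],[262,124],[247,150],[312,150]],z);print(z,((P-o)@H*1e3)[:,:2].tolist())
```

```text
col 225 rows112-142 [101 102 102 106 103 106 107 105 110  89  65  53  55  59 112 166 116  78
  92 103 118 120 121 112 203 253 250 249 248 249]
col 262 rows112-142 [166 173 169 166 165 163 172 119 106  77  59  56  53 108 173 174 170 148
 172 173 169 169 173 170 171 171 171 169 170 169]
col 280 rows112-142 [171 172 171 170 170 170 172 113 107  63  60  55  50 145 178 177 165 151
 177 179 175 175 174 173 173 175 171 176 172 173]
col 300 rows112-142 [179 174 173 174 174 178 123 104  94  63  58  55  47 146 183 180 170 152
 180 177 179 180 179 179 178 179 179 177 176 176]
row 140 195-255 [168 166 170 166 172 178 174 176 173 178 177 181 131 140 165 165  80 243
 252 249 248 249 249 248 249 249 248 249 248 249 248 249 249 249 249 249
 248 249 249 249 252 233 148 106 164 166 164 165 169 174  73  54 135 170
 172 167 168 167 170 169 168] 300-325 [178 180 176 180 179 179 175 175  89  97  94  95  97  81  60 157 183 182
 173 171 172 174 171 169 168 168 167 169]
row 155 195-255 [162 160 161 164 169 170 173 174 173 171 173 176 176 177 122 154 162 160
  88 249 253 250 250 250 250 250 250 250 250 251 250 250 250 251 250 251
 250 251 250 251 250 252 255 143 100 166 166 164 166 165 171  62  51 138
 168 162 166 166 167 163 167] 300-325 [174 173 176 177 175 175 174 156 156  71  79  75  76  51  84 161 157 151
 146 149 143 145 145 151 148 145 147 148]
0.026 [[-35.95304166685001, -65.52842666069917], [-40.57153377868963, 70.9920931922075], [-4.714718067858501, -69.20227958522847], [-4.596635477769437, 72.90004823985889], [-38.1248039659579, 3.2080895652703947], [-4.5640798985635564, -17.599171253679376], [-4.584419078112709, 67.66647982739116]]
0 [[-30.285470460534672, -72.19893237548487], [-35.222042138131144, 73.72387433212907], [3.104263634507881, -76.12580674393816], [3.2304786752041004, 75.76323190215024], [-32.60680391669973, 1.271527463108949], [3.2652763854445266, -20.96874749240626], [3.243536428922723, 70.16922308452745]]
```

Run:
```python
import pickle
from h import *
d=pickle.load(open("d0.pkl","rb"))
a=cv2.resize(d["top"]["color"][205:245,318:375,::-1],None,fx=7,fy=7,interpolation=cv2.INTER_CUBIC)
b=cv2.resize(d["scene"]["color"][232:280,170:232,::-1],None,fx=6,fy=6,interpolation=cv2.INTER_CUBIC)
s,im=pickle.load(open("w4.pkl","rb"));w=cv2.resize(im["color"][112:182,200:325,::-1],None,fx=5,fy=5,interpolation=cv2.INTER_CUBIC)
o=np.zeros((600,800,3),np.uint8);o[:280,:399]=a;o[:288,410:410+372]=b;o[290:600,:625]=w[:310]
# predicted rim corners (holder est) drawn in top & scene crops
c,si=np.cos(np.radians(8.1)),np.sin(np.radians(8.1));H=np.array([[c,-si,0],[si,c,0],[0,0,1]])
P=np.array([[x,y,26] for x,y in((34,70),(34,-70),(-34,-70),(-34,70),(30,66),(30,-22),(-30,-22),(-30,66))])/1e3@H.T+[.4609,-.3241,0]
for n,x0,y0,k,ox,oy in(("top",318,205,7,0,0),("scene",170,232,6,410,0)):
    for q in proj(d[n],P): cv2.circle(o,(int((q[0]-x0+.5)*k+ox),int((q[1]-y0+.5)*k+oy)),2,(0,255,255),-1)
for q in proj(im,P): 
    u=(int((q[0]-200+.5)*5),int((q[1]-112+.5)*5+290)); cv2.circle(o,u,2,(0,255,255),-1)
cv2.imwrite("pics/h.png",o)
```

```text
(no output)
```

View pics/h.png

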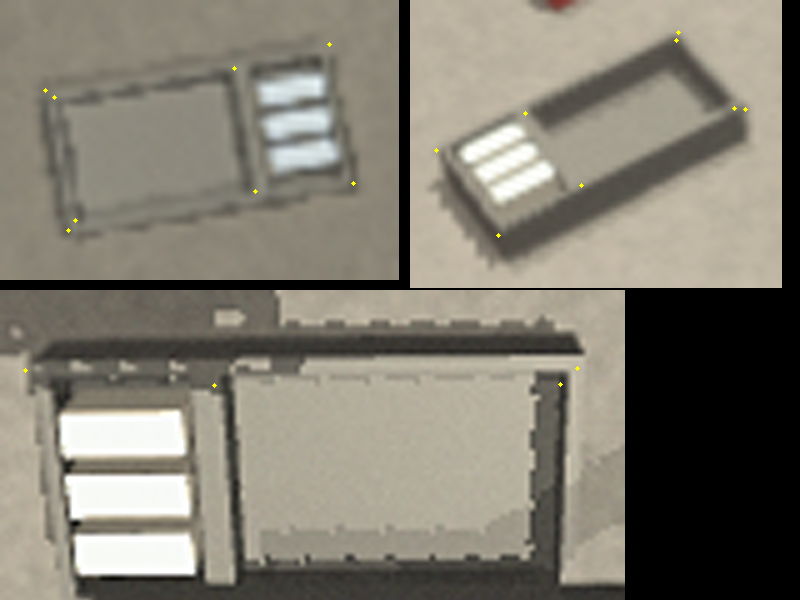

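```bash
sed -i 's/pk=.*/pk=np.array([.4563,-.3003,.004])/; s/(.10,.04,.01,.0)/(.035,.01,.003,0)/' pk.py; python3 pk.py
```

```text
h 0.035 TCP [ 0.4683 -0.2956  0.095 ] shift cm [ 1.1197  0.2593 18.6557]
h 0.01 TCP [ 0.4683 -0.2956  0.07  ] shift cm [ 1.6315  0.2986 21.1025]
h 0.003 TCP [ 0.4683 -0.2956  0.063 ] shift cm [ 1.7748  0.3096 21.7876]
h 0 TCP [ 0.4683 -0.2956  0.06  ] shift cm [ 1.8362  0.3143 22.0812]
tool shift for 1cm down [0.2047 0.0157 0.9787] lowest corner z offset -0.0028344057995980504
```

>>> {"method": "send_rows", "body": {"steps": [-1,0.2,0.05,3.5,0,-1,0.2,0.05,3.5,0,-1,0.2,0.05,3.5,0,-1,0.2,0.05,3.5,0,-1,0.2,0.04,2.6,0,-1,0.12,0.02,2.05,0,-1,0,0,0,0,-1,0,0,0,0]}}

```text
clock: 43.35
position: [0.469, -0.2961, 0.0968]
ee_rot: [0.104, -0.068, 0.992, -0.002]
contact_force: [1.0, -0.1, -0.8]
width: 0.071
gripper_force: 103.9
```

```bash
python3 pk.py
python3 - <<'E'
from rig import *
from h import *
import pickle,tgt
s=get_state();im=get_image("wrist");im["T"]=wristT(s,im);pickle.dump((s,im),open("w5.pkl","wb"))
S=tgt.M@tgt.Rst;o=tgt.p+tgt.M@tgt.t
print("stamp origin",o,"pred frame corners (z14,z0)",proj(im,np.array([[-24,-38,14],[-24,38,14],[-24,-38,0],[-24,38,0]])/1e3@S.T+o).round(1).tolist())
w=cv2.resize(im["color"][90:240,180:380,::-1],None,fx=4,fy=4,interpolation=cv2.INTER_CUBIC);cv2.imwrite("pics/w5.png",w)
E
```

```text
h 0.035 TCP [ 0.4682 -0.2955  0.095 ] shift cm [0.1021 0.0772 0.1601]
h 0.01 TCP [ 0.4682 -0.2955  0.07  ] shift cm [0.6175 0.1213 2.606 ]
h 0.003 TCP [ 0.4682 -0.2955  0.063 ] shift cm [0.7618 0.1337 3.2908]
h 0 TCP [ 0.4682 -0.2955  0.06  ] shift cm [0.8236 0.139  3.5843]
tool shift for 1cm down [0.2062 0.0176 0.9784] lowest corner z offset -0.0028727899210425306
stamp origin [ 0.4571 -0.3009  0.0408] pred frame corners (z14,z0) [[210.4, 178.9], [337.2, 178.2], [214.5, 169.0], [333.4, 168.5]]
```

View pics/w5.png

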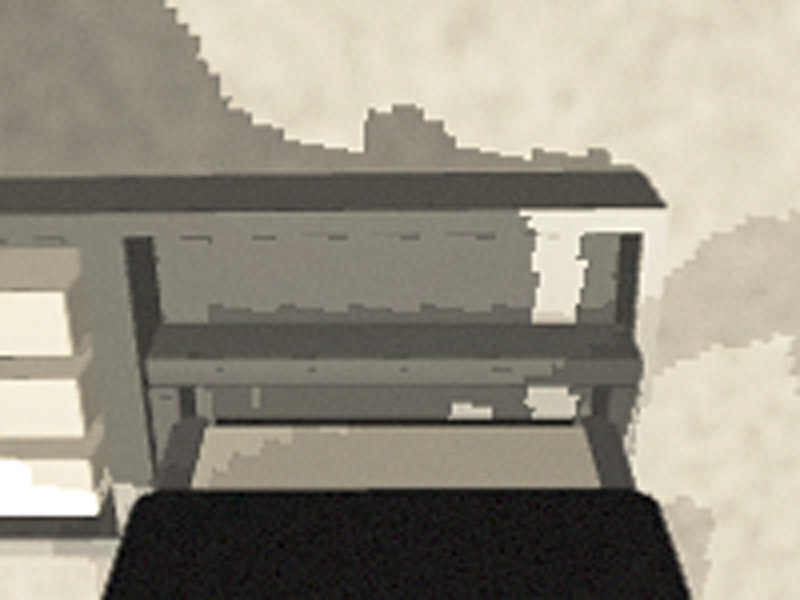

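The frame is just above the pocket: its outer bottom edge is at crop y≈322 (x 160–635), and the pocket's rim inner edges are at y≈235 and x≈125 and 640. Comparing them numerically.

Run:
```python
import pickle
from h import *
np.set_printoptions(precision=1,suppress=True)
s,im=pickle.load(open("w5.pkl","rb"));f=lambda x,y:[(x+.5)/4-.5+180,(y+.5)/4-.5+90]
c,si=np.cos(np.radians(8.1)),np.sin(np.radians(8.1));H=np.array([[c,-si,0],[si,c,0],[0,0,1]]);o=np.array([.4609,-.3241,0])
P=onz(im,[f(125,236),f(640,234),f(380,235)],.026);print("rim inner L,R,far (expect y -22,66; x -30)",((P-o)@H*1e3)[:,:2].tolist())
for z in(.040,.043,.046):
    Q=onz(im,[f(160,323),f(635,323)],z);q=((Q-o)@H*1e3)[:,:2];print(z,"frame bottom edge L,R",q.tolist(),"len",q[1,1]-q[0,1],"gap far",q[:,0].mean()-((P[2]-o)@H*1e3)[0],"dy centre",q[:,1].mean()-((P[:2]-o)@H*1e3)[:,1].mean())
for z in(.054,.057,.06):
    Q=onz(im,[f(145,360),f(640,360)],z);q=((Q-o)@H*1e3)[:,:2];print(z,"z14 edge",q.tolist(),"len",q[1,1]-q[0,1])
```

```text
rim inner L,R,far (expect y -22,66; x -30) [[-32.71294442123038, -19.70549912107239], [-33.06331659197311, 67.32170719016688], [-32.80177032172532, 23.586655929097564]]
0.04 frame bottom edge L,R [[-22.351958886356016, -12.010161979263259], [-22.483219882651415, 65.20604889773429]] len 77.21621087699755 gap far 10.384180937221608 dy centre 2.7898394246882745
0.043 frame bottom edge L,R [[-23.486705122905065, -11.303872223079866], [-23.615785239169128, 64.62940391204727]] len 75.93327613512713 gap far 9.250525140688225 dy centre 2.8546618099364593
0.046 frame bottom edge L,R [[-24.62145135945411, -10.59758246689642], [-24.748350595686787, 64.05275892636024]] len 74.65034139325667 gap far 8.116869344154871 dy centre 2.919484195184669
0.054 z14 edge [[-21.651771517217906, -11.636511740970061], [-21.82381716328655, 63.809310212597396]] len 75.44582195356746
0.057 z14 edge [[-22.894507946418063, -10.877586139103999], [-23.063454815692186, 63.20935363605633]] len 74.08693977516033
0.06 z14 edge [[-24.137244375618213, -10.118660537237881], [-24.303092468097763, 62.60939705951528]] len 72.72805759675316
```

>>> {"method": "send_rows", "body": {"steps": [-1,0.16,-0.14,0,0,-1,0.16,-0.14,0,0,-1,0.14,0.01,0.68,0,-1,0.14,0.01,0.68,0,-1,0.14,0.01,0.68,0,-1,0.1,0.01,0.49,0,-1,0.06,0.01,0.3,0,-1,0,0,0,0]}}

```text
clock: 44.2
position: [0.4662, -0.299, 0.067]
ee_rot: [0.104, -0.069, 0.992, -0.002]
contact_force: [-0.5, -0.2, -3.3]
width: 0.0714
gripper_force: 103.9
```

```bash
python3 tgt.py | sed -n '4,7p'; python3 st.py | head -1
```

```text
residual rot in tool axes deg [-1.7269 -4.1637  0.1625] tooly az tgt 98.1
p [ 0.4662 -0.299   0.067 ] q [-0.8002  0.3215  1.9253  0.2258  0.7695 -2.6623] t 44.2
stamp z [0.0679 0.0395 0.9969] x [ 0.9882  0.1348 -0.0726] origin [ 0.4542 -0.3039  0.0111]
stamp vs lid deg (x,y,z carton axes) [  49.1316    1.9075 -170.5973] vs holder [-1.704   4.1675 -0.2707]
t 44.2 p [ 0.4662 -0.299   0.067 ] q [-0.8002  0.3215  1.9253  0.2258  0.7695 -2.6623] r 0.553831213738699 w 0.07139961615222488 F [-0.4756 -0.1605 -3.271 ] G 103.94434332847595
```

>>> {"method": "send_rows", "body": {"steps": [-1,0.02,0,0.1,0,-1,0.02,0,0.1,0,-1,0.02,0,0.1,0,-1,0,0,0,0]}}

```text
clock: 44.6
position: [0.4665, -0.2994, 0.0647]
ee_rot: [0.104, -0.069, 0.992, -0.002]
contact_force: [-0.2, -0.1, -2.6]
width: 0.071
gripper_force: 103.9
```

>>> {"method": "send_rows", "body": {"steps": [-1,0.01,0,0.05,0,-1,0.01,0,0.05,0,-1,0,0,0,0]}}

```text
clock: 44.9
position: [0.4665, -0.2994, 0.0637]
ee_rot: [0.104, -0.069, 0.992, -0.002]
contact_force: [0.2, 0.8, -1.4]
width: 0.0711
gripper_force: 103.9
```

>>> {"method": "send_rows", "body": {"steps": [-1,0.01,0,0.05,0,-1,0.01,0,0.05,0,-1,0,0,0,0]}}

```text
clock: 45.2
position: [0.4666, -0.2995, 0.0633]
ee_rot: [0.105, -0.069, 0.992, -0.002]
contact_force: [-1.6, 0.1, 3.8]
width: 0.0711
gripper_force: 104.9
```

>>> {"method": "send_rows", "body": {"steps": [-1,0,0,0,0,-1,0,0,0,0], "newtons": 20}}

```text
clock: 45.4
position: [0.4666, -0.2995, 0.0632]
ee_rot: [0.105, -0.069, 0.992, -0.002]
contact_force: [-2.7, 0.4, 5.6]
width: 0.0711
gripper_force: 104.8
```

Touched the floor. Releasing.

>>> {"method": "send_rows", "body": {"steps": [0.75,0,0,0,0,0.85,0,0,0,0,1,0,0,0,0,1,0,0,0,0,1,0,0,0,0,1,0,0,0,0]}}

```text
clock: 46.0
position: [0.4665, -0.2994, 0.0626]
ee_rot: [0.104, -0.069, 0.992, -0.002]
contact_force: [-0.0, -0.2, 0.6]
width: 0.0856
gripper_force: 0.0
```

```bash
python3 st.py
python3 - <<'E'
from rig import *
from h import *
im=get_image("wrist");cv2.imwrite("pics/w6.png",im["color"][:,:,::-1])
g=cv2.cvtColor(im["color"],cv2.COLOR_RGB2GRAY)
print(g[230:330:4,280])
E
```

```text
t 46.0 p [ 0.4665 -0.2994  0.0626] q [-0.8003  0.3275  1.9306  0.2288  0.7572 -2.6664] r 0.5543626507479503 w 0.0855852671837206 F [-0.0061 -0.1678  0.558 ] G 0.0
tilt 11.988685849328656 az of toolz 2.7499338191869547 tooly az 97.82957101573314 
 [[-0.9687 -0.1362  0.2075]
 [-0.1371  0.9905  0.01  ]
 [-0.2069 -0.0188 -0.9782]]
comp@ -28.2 10.28; comp@ 61.8 6.17; comp@ 5.74 11.97; comp@ 95.74 -0.63; [ 23  22  21  21  10  29  22  27  24  17  14  18  20  24  33  28  27 113
 170 184 171 177 174 179 177]
```

>>> {"method": "send_rows", "body": {"steps": [1,0,0,-0.5,0,1,0,0,-1,0,1,0,0,-2,0,1,0,0,-3,0,1,0,0,-4,0,1,0,0,-4,0,1,0,0,-4,0,1,0,0,0,0,1,0,0,0,0]}}

```text
clock: 46.95
position: [0.4281, -0.3016, 0.2454]
ee_rot: [0.105, -0.069, 0.992, -0.004]
contact_force: [-0.1, -0.4, -1.0]
width: 0.0855
gripper_force: 0.0
```

Run:
```python
from rig import *
from h import *
import pickle
np.set_printoptions(precision=4,suppress=True)
s=get_state();im=get_image("wrist");im["T"]=wristT(s,im);sc=get_image("scene");tp=get_image("top");pickle.dump((s,im,sc,tp),open("w7.pkl","wb"))
print("p",s["position"],"F",s["contact_force"],"t",s["clock"])
c0=proj(im,[[.4563,-.303,.110]])[0];print("pred card px",c0)
m=np.zeros((422,562),np.uint8);a=im["color"].copy()
cv2.floodFill(a,m,tuple(int(v) for v in c0.round()),0,(45,)*3,(45,)*3,4|cv2.FLOODFILL_MASK_ONLY|cv2.FLOODFILL_FIXED_RANGE|(255<<8))
c=max(cv2.findContours(m[1:-1,1:-1],cv2.RETR_EXTERNAL,cv2.CHAIN_APPROX_NONE)[0],key=cv2.contourArea)
q=cv2.boxPoints(cv2.minAreaRect(c));print("card box px",q)
P=onz(im,q,.110);print("card corners",P,"centre",P.mean(0),"sides",np.linalg.norm(P[0]-P[1]),np.linalg.norm(P[1]-P[2]))
d=pickle.load(open("d0.pkl","rb"))
for n,now in(("top",tp),("scene",sc)):
    df=np.abs(now["color"].astype(int)-d[n]["color"]).max(2)>60
    k,l,st,ce=cv2.connectedComponentsWithStats(df.astype(np.uint8));print(n,[(st[i].tolist()) for i in range(1,k) if st[i,4]>15])
```

```text
p [ 0.4281 -0.3016  0.2454] F [-0.1023 -0.4185 -1.0481] t 46.95
pred card px [275.8292 200.9932]
card box px [[246.9549 188.9185]
 [304.4384 186.5234]
 [305.6343 215.2236]
 [248.1508 217.6187]]
card corners [[ 0.4475 -0.3323  0.11  ]
 [ 0.4369 -0.2779  0.11  ]
 [ 0.4678 -0.2712  0.11  ]
 [ 0.4792 -0.3284  0.11  ]] centre [ 0.4578 -0.3025  0.11  ] sides 0.055383201440493544 0.03163010796972968
top [[327, 216, 53, 48, 938], [140, 219, 32, 21, 361], [385, 238, 7, 7, 38], [366, 244, 7, 6, 19], [312, 261, 34, 34, 263], [382, 276, 15, 7, 60], [365, 276, 40, 50, 497], [0, 299, 27, 19, 176], [32, 298, 52, 36, 797], [158, 302, 36, 27, 244], [216, 302, 49, 41, 691], [196, 305, 18, 13, 69], [358, 304, 7, 12, 38], [310, 308, 8, 13, 61], [0, 310, 10, 10, 52], [204, 316, 21, 15, 150], [0, 318, 7, 15, 51], [340, 319, 13, 13, 77], [21, 320, 23, 20, 99], [172, 321, 22, 16, 94], [196, 325, 13, 13, 85], [253, 327, 6, 4, 16], [332, 326, 7, 10, 37], [48, 338, 33, 25, 371], [154, 339, 18, 14, 109], [174, 339, 36, 20, 201], [244, 338, 52, 58, 1197], [150, 345, 61, 53, 1082], [219, 344, 23, 22, 314], [249, 
[... 675 characters left out ...]
68, 75, 7, 17, 78], [160, 76, 9, 25, 112], [225, 87, 9, 11, 51], [161, 88, 31, 33, 391], [281, 88, 6, 5, 21], [265, 91, 8, 7, 35], [245, 94, 9, 12, 70], [266, 97, 22, 9, 68], [210, 109, 8, 19, 89], [253, 111, 34, 48, 581], [236, 112, 6, 4, 16], [244, 114, 18, 15, 116], [223, 121, 19, 4, 45], [287, 120, 7, 7, 24], [164, 122, 20, 8, 100], [224, 127, 23, 23, 213], [277, 129, 19, 19, 165], [137, 130, 148, 90, 3646], [209, 130, 5, 6, 24], [208, 137, 12, 10, 71], [290, 147, 77, 17, 585], [282, 149, 9, 6, 31], [236, 158, 24, 12, 145], [221, 165, 15, 4, 42], [212, 168, 15, 4, 33], [353, 169, 29, 31, 558], [127, 199, 9, 8, 40], [107, 223, 111, 40, 1567], [193, 244, 25, 17, 156], [144, 261, 7, 4, 16]]
```

Run:
```python
from h import *
import pickle
np.set_printoptions(precision=4,suppress=True)
s,im,sc,tp=pickle.load(open("w7.pkl","rb"))
def card(i,c0):
    m=np.zeros((422,562),np.uint8);a=i["color"].copy()
    cv2.floodFill(a,m,tuple(int(v) for v in c0.round()),0,(45,)*3,(45,)*3,4|cv2.FLOODFILL_MASK_ONLY|cv2.FLOODFILL_FIXED_RANGE|(255<<8))
    ys,xs=np.nonzero(m[1:-1,1:-1]);return np.array([xs.mean(),ys.mean()]),len(xs),a[int(c0[1]),int(c0[0])]
c={}
for n,i in(("w",im),("s",sc),("t",tp)):
    c0=proj(i,[[.4578,-.3025,.110]])[0];c[n]=card(i,c0);print(n,"pred",c0,"seen",c[n])
for a,b,x,y in((im,sc,"w","s"),):
    o1,v1=ray(a,c[x][0]);o2,v2=ray(b,c[y][0]);print("tri",x,y,tri(o1,v1[0],o2,v2[0]))
```

```text
w pred [276.1329 202.4034] seen (array([276.7331, 201.9516]), 1611, array([246, 240, 216], dtype=uint8))
s pred [202.7657 230.492 ] seen (array([202.7308, 230.4538]), 130, array([248, 243, 222], dtype=uint8))
t pred [343.2964 223.7815] seen (array([343.512 , 223.4096]), 166, array([206, 199, 165], dtype=uint8))
tri w s [ 0.4573 -0.3022  0.1097]
```

The card triangulates to (0.457, -0.302, 0.110) m. That is the pocket centre, at the height of a stamp standing upright on its floor. Nothing has changed around the carton, jar, cup or tongs, so I'm handing in.

```bash
python3 -c "
from rig import *
print(sign_off())"
```

```text
the job is handed in; nothing more can be done
None
```

I pressed the stamp to its stop on the carton's panel, held it there at about 20 N, then stood it upright in the holder's empty pocket and handed the job in at about 47 s; the pictures showed no visible ink mark on the panel.

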